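# Drift the easel holes into line and fit the bolt

## Task

Line up the two offset bolt holes of the table easel by feeling for the hidden lower hole with the tip of the orange-handled tapered drift through the aluminium tongue, then driving it down into the wooden foot until its collar is home, easing it sideways as it wedges rather than forcing it. Then draw the drift out, stand it back in the wooden tool block, and put the black-handled bolt fully home in the lined-up hole. Move the tongue only with the drift, never with the gripper, press gently throughout (a push of 15 N is plenty), and leave the mug and the glue jar where they stand.

Things in the scene. Friction and masses are not known exactly. Their poses are not given: they have to be found in the camera images.
- tongue: Aluminium tongue of a table easel, 56 mm wide, 8 mm thick, resting on a beech foot. Origin: centre of its 18 mm bolt hole on its upper face, 74 mm above the table; z up, x towards the drawing board it carries. It slides stiffly level both ways (along and across, no turning): about 4 N per axis, and stays put. The foot's hole starts 3.5 to 6 mm off it along x and 3.5 to 6 mm along y, each to an untold side.
- easel_foot: Fixed beech foot under the tongue: a block 110 mm (x) by 120 mm (y), top face 66 mm above the table, wooden cheeks beside the tongue level with its face. Origin: bottom middle of its front edge; x and y parallel to the tongue's. Its 18 mm bolt hole runs down to the table; where it lies (off the centre lines) is not told: find it by feel, or by the dark crescent seen through the tongue's hole.
- ledge (a point): Middle of the upper edge of the wooden ledge at the drawing board's lower end, part of the tongue, about 95 mm in +x from the tongue's hole and 30 mm above its face. Nothing stands higher than the tongue's face between it and 90 mm from the hole, except the hole's own drift or bolt.
- drift_grip (a point): Centre of the drift's orange handle, 20 x 20 mm (faces along x, y), 44 mm tall; z up. A steel collar, 28 mm diameter, 4 mm thick, has its underside 26 mm below; then a 62 mm shank: 16 mm parallel at 17 mm diameter, then tapering over 46 mm to an 8 mm flat tip, 88 mm below this point. About 0.18 kg. Starts upright in one hole of the block, collar on its top.
- bolt_grip (a point): Centre of the bolt's black handle, 20 x 20 mm (faces along x, y), 44 mm tall; z up. A collar, 28 mm diameter, 4 mm thick, has its underside 26 mm below; then a dark steel shank 50 mm long, 15 mm diameter, its last 7 mm tapering to a 10 mm flat end, 76 mm below this point. About 0.15 kg. Starts upright in the other hole of the block, collar on its top.
- block: Fixed brown wooden tool block, 60 mm (x) x 150 mm (y) x 70 mm high. Origin at the centre of its underside, z up. Two 21 mm holes right through, at y = -40 and +40 mm in its frame, x = 0; either may hold the drift. It may stand left or right of the easel.
- tray: Fixed low wooden tray 90 x 180 x 30 mm with a charcoal stick and an eraser, on the other side of the easel; bystander. Origin at the centre of its underside.
- mug: Red mug, 80 mm across, 95 mm high, handle at its y; bystander. Origin at the centre of its underside.
- glue: Amber jar with a black cap, 64 mm across, 110 mm high; bystander. Origin at the centre of its underside.

How it is judged:
By the outcome, as a careful person would: the job done as asked, in the order asked, and still so for the second after the job is handed in, with the robot touching nothing.
It also fails if it takes over 72 s, if anything falls off the work surface, if the arm or the gripper's body presses on something with over 40 N, if the wrist force passes 120 N, or if a joint passes its speed limit or range.

## Robot

A 6-joint arm with a two-finger parallel gripper is mounted at the origin on the work surface. World frame = base frame: x ahead of the robot, y to its left, z up, the work surface at z = 0. Lengths are in m, angles in degrees, forces in N, time in s.
With the tool pointing down it reaches from about 0.35 to 0.85 m from the base axis. Payload 8.1 kg.
Tool frame: the origin (TCP) lies midway between the tips of the shut fingers; the grasp point (between the pads) lies 19 mm behind it (robot.tcp_to_grasp is the distance from the TCP to the grasp point, in m); z points along the fingers, y is the direction in which the jaws open and shut (so a half turn about z gives the same grasp; the last joint's range is limited). The gripper opens to 85 mm and grips with 20 to 120 N. Pads are 22 mm wide; open, the fingers measure 114 mm over their backs; the gripper's body (76 mm by 85 mm) begins 54 mm behind the grasp point. The pads swing forward as they close: fully open they stand 13 mm farther back than shut.
Start: joints at [-69.58, 7.471, 85.268, -0, 87.261, -4.893], TCP at [0.257, -0.542, 0.231] pointing down, gripper open.
Joint ranges: [-169.43, 169.43], [-51.17, 129.36], [1.28, 143.12], [-76.62, 256.62], [0, 156.53], [-152.29, 152.29]. Speed limits (degrees/s): [136.94, 136.94, 159.86, 180, 180, 180].

## Interface

Orientations are given as a 3x3 rotation matrix whose columns are the frame's x, y, z axes.
In Python, from rig import telemetry, vision, order, robot gives the robot as it stands.
- The arm moves only by the shell command python3 -m handwheel 'ROWS' [FORCE]. ROWS is JSON, a list that holds one entry, the list of rows, each a list of 7 numbers: the shift along the tool's x, y, z in cm, then the turn, a rotation vector about the tool's x, y, z in rad, then the opening, from 0 (shut) to 1 (fully open). In form: [[[dx, dy, dz, wx, wy, wz, fingers], ...]]. A call has 1 to 5 rows; each row shifts and turns the commanded pose from where the row before left it, along the tool's axes as they then stand; what a row does not reach is not made up. A row lasts 1/10 s, in which the tool goes at most 50 mm and 8.59 degrees, less where a joint would pass 70% of its speed; a pose out of reach is approached as far as the arm can. A call with a gripper value outside its range is refused whole. The fingers move at their own pace and stop on an object; FORCE is the grip in N (left out, the last holds). Time passes only in rows, so rows that do not move let the fingers close. It gives the time, the measured TCP pose, the force and the opening at its end, in the units of the state.
- telemetry.observe(): the state, without advancing time (a new reading comes with each control period).
- vision.capture(name): name is "scene" or "top" or "wrist"; returns a dict with "pixels" (420x560x3 uint8, red, green, blue), "fovy" (degrees; the focal length in pixels is half the picture's height over the tangent of half this angle, whatever the lens; pixels are square), "cx", "cy" (the principal point, pixels), "k1" (the pictures are not rectified: a ray, as slopes to the right and down, at radius r is drawn at 1 + k1 r^2 times it, then the intrinsics apply), "T" (4x4, takes a point from camera to world coordinates); the wrist camera has in their place "T_tool_cam" (4x4, takes a point from camera to tool coordinates, whose origin is the TCP and whose axes are the flange's). Camera axes: x right, y up, looking along -z (the intrinsics and any distortion apply to the point x, -y, -z); pixel columns grow to the right and rows downward; lengths in m; the calibration is good to about 2 mm. A picture is of the moment at which its call begins: read the wrist's pose just before it. There is no depth.
- order.finish_job(): hands the job in, once; it reports no verdict.
The state is a dict: "clock": time; "joint_pos": joint angles; "qd": joint speeds; "tau": joint torques, N m; "ee_pos": TCP position; "eef_rot": TCP orientation; "force": force on the tool from outside, world axes, zero at the start; "moment": the same for the moment, N m; "opening": opening from 0.0 (shut) to 1.0 (fully open).
Only numpy, scipy, OpenCV 4.12 (cv2) and the standard library are available. Lean on these libraries where they do the work, as an engineer would, in place of code of your own. Each camera call takes 0.05 s, during which the arm holds its last target.

## Working session

There is one attempt and no reset: what is moved stays moved. The work goes in short steps, Python scripts to look and compute and a shell command to move; the robot and the scene stay as the last step left them, time stands still between calls to the robot, and variables do not carry over. Pictures are saved under pics/ and viewed, and the job is handed in when it is done.

```bash
ls; mkdir -p pics
python3 - <<'E'
from rig import telemetry, vision, robot
import cv2
print(telemetry.observe())
print([a for a in dir(robot) if a[0]!='_'], robot.tcp_to_grasp)
for n in ["scene","top","wrist"]:
    c=vision.capture(n)
    print(n,{k:v for k,v in c.items() if k!='pixels'})
    cv2.imwrite(f"pics/{n}0.png",c['pixels'][:,:,::-1])
E
```

```text
pics
{'clock': 0.0, 'joint_pos': array([-6.95794285e+01,  7.51551087e+00,  8.53306464e+01, -1.47591719e-04,
        8.72609897e+01, -4.89196236e+00]), 'qd': array([-0.04463514, -0.01390576,  0.04552166, -0.10907066, -0.09790315,
        0.00170817]), 'tau': array([-4.50934904e-04, -5.69404256e+01, -5.00557888e+01, -1.96899814e-04,
        1.49940723e-02,  1.01981719e-06]), 'ee_pos': array([ 0.25636813, -0.54185565,  0.23022713]), 'eef_rot': array([[ 9.03989038e-01,  4.27555131e-01, -6.54893419e-04],
       [ 4.27555604e-01, -9.03987355e-01,  1.75164751e-03],
       [ 1.56910511e-04, -1.86347350e-03, -9.99998251e-01]]), 'force': array([-0.46879912, -0.4459089 ,  0.75960408]), 'moment': array([-0.02100917,  0.01531251,  0.01744565]), 'opening': 0.9975231524247066}
['PlanningError', 'tcp_to_grasp'] 0.0187
scene {'fovy': 53.55987010646832, 'cx': 274.2874777528026, 'cy': 209.77349554640665, 'k1': -0.04987682672089536, 'T': array([[ 0.51084004, -0.45158769,  0.73151282,  1.27500486],
       [ 0.85957323,  0.2814551 , -0.42651715, -0.38959444],
       [-0.01327812,  0.84667088,  0.53195123,
[... 306 characters left out ...]
.19882181e-03,  2.93390980e-03,
        -1.19469621e-03],
       [ 2.46594951e-03,  6.41741462e-02,  9.97935668e-01,
         1.39299506e+00],
       [ 0.00000000e+00,  0.00000000e+00,  0.00000000e+00,
         1.00000000e+00]])}
wrist {'fovy': 68.50317849266389, 'cx': 281.88111569582793, 'cy': 206.76579757632277, 'k1': -0.011410074297591498, 'T_tool_cam': array([[-1.17619166e-04,  9.63799627e-01,  2.66627578e-01,
         6.62839683e-02],
       [ 9.99999992e-01,  1.24134805e-04, -7.58328723e-06,
         9.59841775e-04],
       [-4.04065319e-05,  2.66627575e-01, -9.63799634e-01,
        -1.43271845e-01],
       [ 0.00000000e+00,  0.00000000e+00,  0.00000000e+00,
         1.00000000e+00]])}
```

View pics/scene0.png

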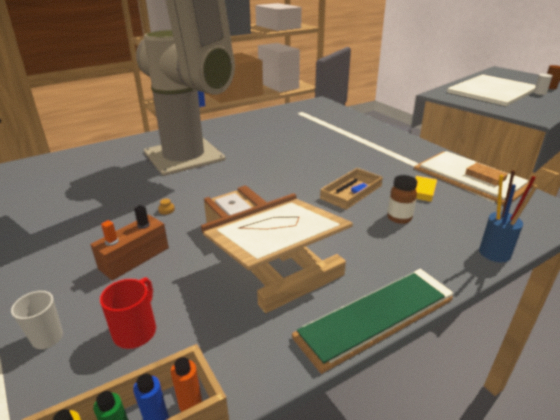

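View pics/top0.png

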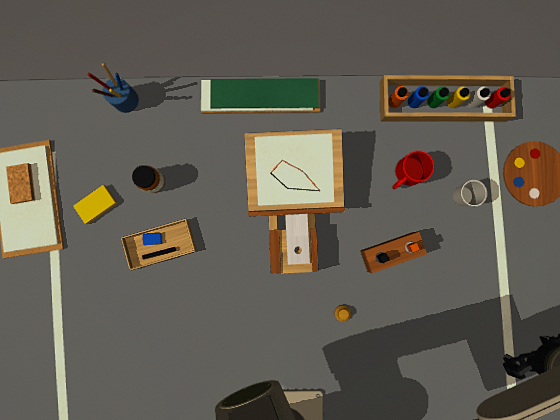

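View pics/wrist0.png

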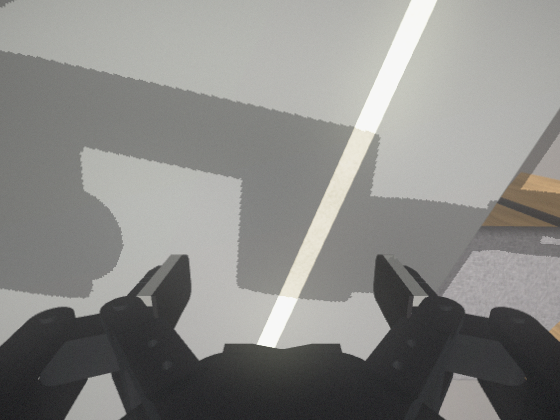

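The scene view shows the drift's orange handle at about (109,232), the bolt's black handle at about (141,215) and the tongue hole at about (233,203). In the top view the drift is at (413,247), the bolt at (383,258), the hole at (297,250), the mug at (413,168) and the glue jar at (147,179).

```bash
cat > h.py <<'E'
import numpy as np, cv2
from rig import telemetry, vision, robot
def camT(c, st=None):
    if 'T' in c: return np.array(c['T'])
    M=np.eye(4); M[:3,:3]=st['eef_rot']; M[:3,3]=st['ee_pos']; return M@np.array(c['T_tool_cam'])
def ray(c,u,v,T):
    f=210/np.tan(np.radians(c['fovy'])/2)
    x,y=(u-c['cx'])/f,(v-c['cy'])/f
    xd=np.array([x,y]); p=xd.copy()
    for _ in range(20): p=xd/(1+c['k1']*(p@p))
    d=T[:3,:3]@np.array([p[0],-p[1],-1.]); return T[:3,3],d/np.linalg.norm(d)
def plane(c,u,v,T,z):
    o,d=ray(c,u,v,T); return o+d*(z-o[2])/d[2]
def two(r1,r2):
    (a,d),(b,e)=r1,r2
    A=np.c_[d,-e]; s=np.linalg.lstsq(A,b-a,rcond=None)[0]
    p,q=a+s[0]*d,b+s[1]*e; return (p+q)/2,np.linalg.norm(p-q)
def proj(c,T,P):
    f=210/np.tan(np.radians(c['fovy'])/2)
    q=T[:3,:3].T@(np.asarray(P)-T[:3,3]); x=np.array([q[0],-q[1]])/-q[2]
    return f*x*(1+c['k1']*(x@x))+[c['cx'],c['cy']]
def blobs(img,lo,hi,amin=8):
    hsv=cv2.cvtColor(img,cv2.COLOR_RGB2HSV)
    m=cv2.inRange(hsv,np.array(lo),np.array(hi)); n,l,s,ce=cv2.connectedComponentsWithStats(m)
    return [(s[i][:5].tolist(),ce[i].round(1).tolist()) for i in range(1,n) if s[i][4]>=amin]
def cap(n,name=None):
    st=telemetry.observe(); c=vision.capture(n); 
    if name: cv2.imwrite(f'pics/{name}.png',c['pixels'][:,:,::-1])
    return c,camT(c,st),st
E
python3 - <<'E'
from h import *
for n,(x0,y0,x1,y1) in dict(top=(230,200,450,290),scene=(80,170,300,290)).items():
    c,T,st=cap(n); im=c['pixels'][y0:y1,x0:x1]
    print(n,[(a,b[0]+x0,b[1]+y0) for a,b in blobs(im,(3,180,150),(16,255,255),6)])
    cv2.imwrite(f'pics/{n}z.png',cv2.resize(im[:,:,::-1],None,fx=3.6,fy=3.6,interpolation=cv2.INTER_CUBIC))
c,T,st=cap('top')
print('drift',plane(c,413,247,T,.118),'bolt',plane(c,383,258,T,.118),'hole',plane(c,297.5,250,T,.074))
E
```

```text
top [([180, 43, 9, 9, 55], 414.3, 247.1), ([162, 48, 8, 2, 10], 396.0, 248.8), ([149, 51, 7, 1, 7], 382.0, 251.0), ([137, 55, 8, 6, 14], 371.1, 257.5)]
scene [([21, 48, 59, 36, 293], 128.5, 237.0), ([22, 51, 11, 7, 54], 106.7, 224.0), ([45, 53, 11, 6, 13], 130.3, 225.8), ([13, 68, 12, 7, 17], 99.3, 241.5)]
drift [ 0.48373495 -0.32713057  0.118     ] bolt [ 0.45761366 -0.25250538  0.118     ] hole [ 0.47831439 -0.04486439  0.074     ]
```

View pics/topz.png

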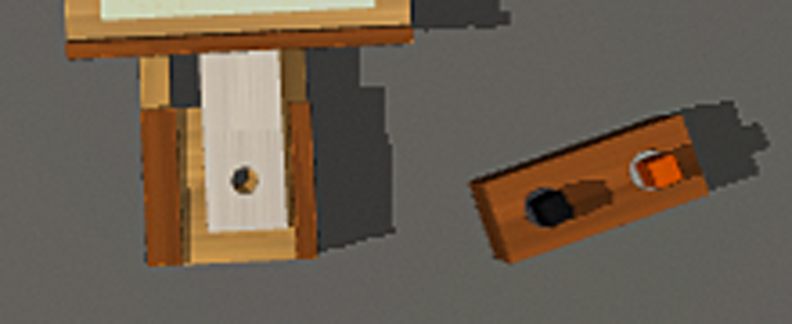

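View pics/scenez.png

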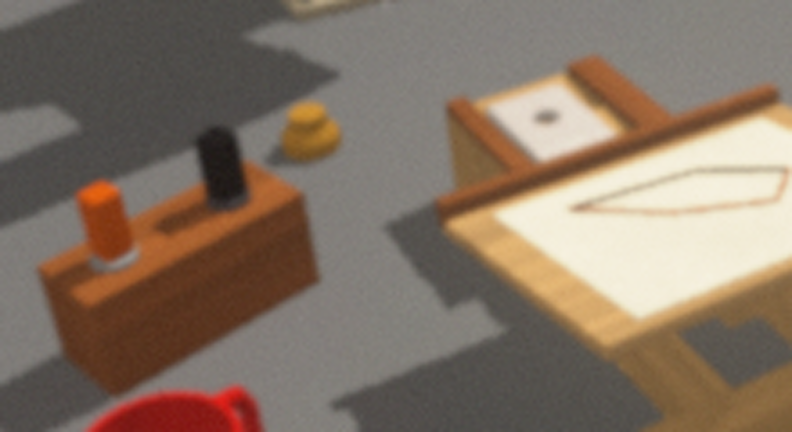

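```bash
cat >> h.py <<'E'
from scipy.spatial.transform import Rotation as Ro
def plan(p,yaw,n,fing=1.0,start=None):
    """print rows: straight-line world path, tool down, yaw deg of tool x, n rows"""
    st=telemetry.observe(); R0=st['eef_rot']; p0=st['ee_pos'].copy() if start is None else np.array(start)
    y0=np.degrees(np.arctan2(R0[1,0],R0[0,0])); dy=(yaw-y0+180)%360-180
    Rt=Ro.from_euler('z',yaw,degrees=True).as_matrix()@np.diag([1,-1,-1.])
    w=Ro.from_matrix(R0.T@Rt).as_rotvec()/n; R=R0
    for i in range(n):
        s=R.T@((np.array(p)-p0)/n)*100
        print(s.round(2).tolist(),w.round(4).tolist()); R=R@Ro.from_rotvec(w).as_matrix()
def s2t(d,st=None):
    st=st or telemetry.observe(); return (st['eef_rot'].T@np.array(d)).round(5)
E
python3 - <<'E'
from h import *
plan((.484,-.327,.205),109.3,10)
E
```

```text
[2.98, -0.97, 0.26] [-0.0001, -0.0001, -0.1466]
[3.09, -0.53, 0.26] [-0.0001, -0.0001, -0.1466]
[3.13, -0.07, 0.26] [-0.0001, -0.0001, -0.1466]
[3.11, 0.39, 0.26] [-0.0001, -0.0001, -0.1466]
[3.02, 0.84, 0.26] [-0.0001, -0.0001, -0.1466]
[2.86, 1.27, 0.26] [-0.0001, -0.0001, -0.1466]
[2.65, 1.67, 0.26] [-0.0001, -0.0001, -0.1466]
[2.37, 2.04, 0.26] [-0.0001, -0.0001, -0.1466]
[2.05, 2.37, 0.26] [-0.0001, -0.0001, -0.1466]
[1.68, 2.64, 0.26] [-0.0001, -0.0001, -0.1466]
```

```bash
python3 -m handwheel '[[[2.98,-0.97,0.26,0,0,-0.1466,1],[3.09,-0.53,0.26,0,0,-0.1466,1],[3.13,-0.07,0.26,0,0,-0.1466,1],[3.11,0.39,0.26,0,0,-0.1466,1],[3.02,0.84,0.26,0,0,-0.1466,1]]]' && python3 -m handwheel '[[[2.86,1.27,0.26,0,0,-0.1466,1],[2.65,1.67,0.26,0,0,-0.1466,1],[2.37,2.04,0.26,0,0,-0.1466,1],[2.05,2.37,0.26,0,0,-0.1466,1],[1.68,2.64,0.26,0,0,-0.1466,1]]]'
python3 -m handwheel '[[[0,0,0,0,0,0,1],[0,0,0,0,0,0,1]]]'
python3 - <<'E'
from h import *
c,T,st=cap('wrist','w1'); print(st['clock'],st['ee_pos'],st['eef_rot'],st['force'])
E
```

```text
clock: 0.8
ee_pos: [0.3712, -0.4338, 0.2182]
eef_rot: [[0.38, 0.925, 0.0], [0.925, -0.38, -0.0], [-0.0, 0.0, -1.0]]
force: [0.5, 0.1, 0.6]
opening: 0.999
clock: 1.3
ee_pos: [0.485, -0.3262, 0.2052]
eef_rot: [[-0.336, 0.942, 0.0], [0.942, 0.336, -0.0], [-0.0, 0.0, -1.0]]
force: [1.0, -0.0, -0.8]
opening: 1.004
clock: 1.5
ee_pos: [0.4844, -0.3267, 0.2051]
eef_rot: [[-0.331, 0.944, -0.001], [0.944, 0.331, 0.0], [0.0, -0.001, -1.0]]
force: [-0.8, -0.4, -0.5]
opening: 0.998
1.5 [ 0.48435377 -0.32673759  0.20508177] [[-3.30669518e-01  9.43746446e-01 -5.61611745e-04]
 [ 9.43746592e-01  3.30669579e-01  1.65657250e-05]
 [ 2.01341763e-04 -5.24541390e-04 -9.99999842e-01]] [-0.84756448 -0.38663636 -0.47599368]
```

View pics/w1.png

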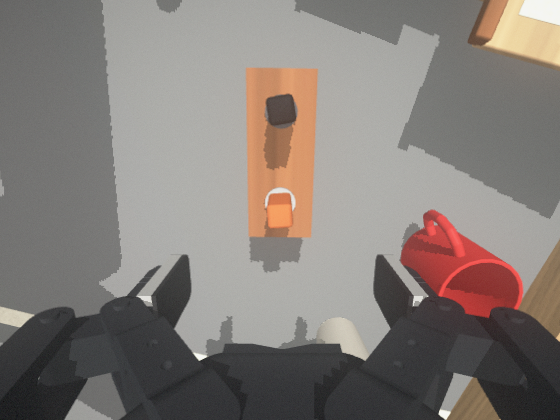

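The wrist view shows the block running from row 68 to 237. The drift's orange handle top is near (279,209), with its collar arc above it, and the bolt's black handle is near (282,109). The jaws lie across the block.

Run:
```python
from h import *
c,T,st=cap('wrist'); im=c['pixels']
cv2.imwrite('pics/w1z.png',cv2.resize(im[60:250,220:350,::-1],None,fx=3.1,fy=3.1,interpolation=cv2.INTER_CUBIC))
hsv=cv2.cvtColor(im,cv2.COLOR_RGB2HSV)
for n,m in (('dr',cv2.inRange(hsv,(0,220,180),(14,255,255))),('bo',cv2.inRange(hsv,(0,0,0),(180,255,70)))):
    m[:, :220]=0; m[:,350:]=0; m[250:]=0
    k,l,s,ce=cv2.connectedComponentsWithStats(m)
    for i in range(1,k):
        if s[i,4]>30: print(n,s[i],ce[i],cv2.minAreaRect(np.argwhere(l==i)[:,::-1].astype(np.float32)))
print(hsv[209,279],hsv[215,279],hsv[222,279],hsv[109,282],hsv[100,282])
```

```text
[ 12 151 245] [ 12 150 245] [ 12 153 244] [ 4 48 85] [ 8 47 87]
```

View pics/w1z.png

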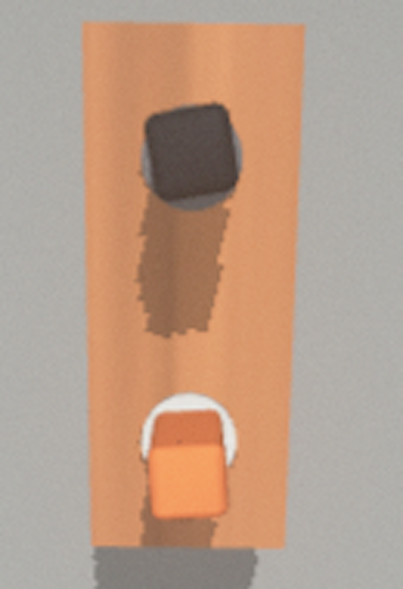

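Run:
```python
from h import *
c,T,st=cap('wrist')
for n,u,v,z in (('dr top',280.6,215.2,.118),('dr collar',280.8,201.9,.074),('bolt top',281.9,108.7,.118),('b ul',246.5,67.5,.07),('b ur',318,67.5,.07),('b ll',249.8,236.5,.07),('b lr',312,236.5,.07)):
    print(n,plane(c,u,v,T,z))
ct,Tt,_=cap('top'); cs,Ts,_=cap('scene')
print(two(ray(c,280.6,215.2,T),ray(cs,80+99/3.6,170+187/3.6,Ts)))
print(two(ray(c,281.9,108.7,T),ray(ct,230+549/3.6,200+207/3.6,Tt)))
```

```text
dr top [ 0.48308108 -0.33256807  0.118     ]
dr collar [ 0.48330381 -0.33323205  0.074     ]
bolt top [ 0.45791863 -0.25716585  0.118     ]
b ul [ 0.41857043 -0.23407869  0.07      ]
b ur [ 0.4749603  -0.21445967  0.07      ]
b ll [ 0.46671187 -0.37657162  0.07      ]
b lr [ 0.52330111 -0.35687188  0.07      ]
(array([ 0.4833178 , -0.3305711 ,  0.11900296]), np.float64(0.0033591057658661216))
(array([ 0.45782479, -0.25627259,  0.09253685]), np.float64(0.00046324877354215723))
```

The block, drift and bolt positions agree with each other: the holes come out 80 mm apart and the heights match. I'll look at the tongue hole from close above before grasping anything.

Run:
```python
from h import *
plan((.478,-.10,.145),90,5)
```

```text
[4.35, 1.39, 1.21] [0.0, 0.0001, 0.067]
[4.43, 1.1, 1.21] [0.0, 0.0001, 0.067]
[4.49, 0.8, 1.21] [0.0, 0.0001, 0.067]
[4.54, 0.5, 1.21] [0.0, 0.0001, 0.067]
[4.56, 0.19, 1.21] [0.0, 0.0001, 0.067]
```

```bash
python3 -m handwheel '[[[4.35,1.39,1.0,0,0,0.067,1],[4.43,1.1,1.0,0,0,0.067,1],[4.49,0.8,1.2,0,0,0.067,1],[4.54,0.5,1.4,0,0,0.067,1],[4.56,0.19,1.4,0,0,0.067,1]]]'; python3 -m handwheel '[[[0,0,1.0,0,0,0,1],[0,0,1.0,0,0,0,1],[0,0,0,0,0,0,1],[0,0,0,0,0,0,1]]]'
python3 - <<'E'
from h import *
c,T,st=cap('wrist','w2'); print(st['clock'],st['ee_pos'],st['force'])
E
```

```text
clock: 2.25
ee_pos: [0.4777, -0.0982, 0.1452]
eef_rot: [[0.003, 1.0, 0.001], [1.0, -0.003, -0.0], [-0.0, 0.001, -1.0]]
force: [1.1, 0.6, -0.0]
opening: 1.0
clock: 2.65
ee_pos: [0.4781, -0.1006, 0.1255]
eef_rot: [[-0.0, 1.0, -0.0], [1.0, 0.0, -0.0], [-0.0, -0.0, -1.0]]
force: [-0.1, -0.4, 1.1]
opening: 0.996
2.65 [ 0.47806176 -0.10058178  0.12546677] [-0.12698024 -0.38348842  1.06129383]
```

View pics/w2.png

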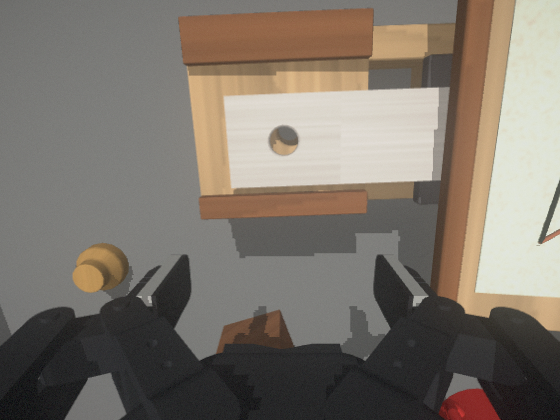

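Run:
```python
from h import *
im=cv2.imread('pics/w2.png')
cv2.imwrite('pics/w2z.png',cv2.resize(im[115:165,255:315],None,fx=12,fy=12,interpolation=cv2.INTER_CUBIC))
```

```text
(no output)
```

View pics/w2z.png

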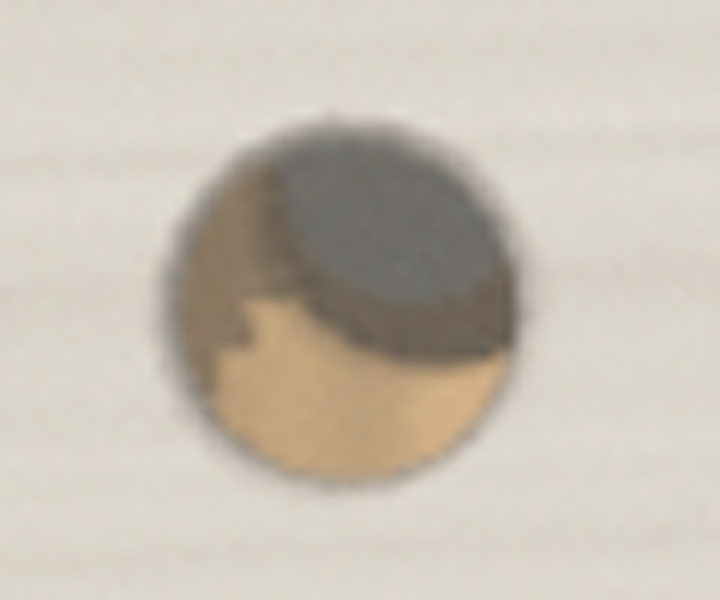

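The zoom shows the tongue hole centred near (283.4,140.2), about 29.5 px across. The foot hole's rim lies up and to the right, centred near (290.8,131.3), which is +x and +y.

Run:
```python
from h import *
c,T,st=cap('wrist')
im=c['pixels']
a=plane(c,283.0,139.8,T,.074); b=plane(c,290.4,130.9,T,.066)
print(a,b,b-a, np.linalg.norm(plane(c,268.3,139.8,T,.074)-plane(c,297.7,139.8,T,.074)))
# tongue edges direction
p=plane(c,226,96,T,.074);q=plane(c,439,88,T,.074);r=plane(c,232,188,T,.074);s=plane(c,434,181,T,.074)
print(p,q,r,s,np.degrees(np.arctan2((q-p)[1],(q-p)[0])),np.degrees(np.arctan2((s-r)[1],(s-r)[0])))
# drop wrist grasp plan: back over drift
plan((.4833,-.333,.185),109.5,5)
```

```text
[ 0.47841291 -0.04546105  0.074     ] [ 0.48317873 -0.04032985  0.066     ] [ 0.00476583  0.00513119 -0.008     ] 0.018213830123836722
[ 0.44430473 -0.01977462  0.074     ] [ 0.57134057 -0.01508982  0.074     ] [ 0.44551193 -0.07593092  0.074     ] [ 0.57562697 -0.07131819  0.074     ] 2.11198343152165 2.0303479651593217
[-4.65, 0.1, -1.18] [0.0002, 0.0001, -0.068]
[-4.65, -0.22, -1.18] [0.0002, 0.0001, -0.068]
[-4.62, -0.54, -1.18] [0.0002, 0.0001, -0.068]
[-4.57, -0.85, -1.18] [0.0002, 0.0001, -0.068]
[-4.51, -1.16, -1.18] [0.0002, 0.0001, -0.068]
```

```bash
python3 -m handwheel '[[[-4.65,0.1,-3,0,0,-0.068,1],[-4.65,-0.22,-3,0,0,-0.068,1],[-4.62,-0.54,0,0,0,-0.068,1],[-4.57,-0.85,0,0,0,-0.068,1],[-4.51,-1.16,0,0,0,-0.068,1]]]'; python3 -m handwheel '[[[0,0,2,0,0,0,1],[0,0,3,0,0,0,1],[0,0,0,0,0,0,1]]]'
python3 - <<'E'
from h import *
c,T,st=cap('wrist','w3'); print(st['clock'],st['ee_pos'],st['force'])
print(s2t(np.array([.4833,-.333,.0773])-st['ee_pos'])*100)
E
```

```text
clock: 3.25
ee_pos: [0.483, -0.3258, 0.1807]
eef_rot: [[-0.337, 0.941, 0.002], [0.941, 0.337, -0.001], [-0.002, 0.001, -1.0]]
force: [1.1, 0.7, -0.2]
opening: 0.999
clock: 3.55
ee_pos: [0.4803, -0.3222, 0.1253]
eef_rot: [[-0.333, 0.943, -0.006], [0.943, 0.333, 0.004], [0.006, -0.004, -1.0]]
force: [-0.1, 0.4, -1.8]
opening: 0.997
3.55 [ 0.48026734 -0.32217212  0.12526973] [-0.10247208  0.42359459 -1.76774492]
[-1.14  -0.064  4.793]
```

View pics/w3.png

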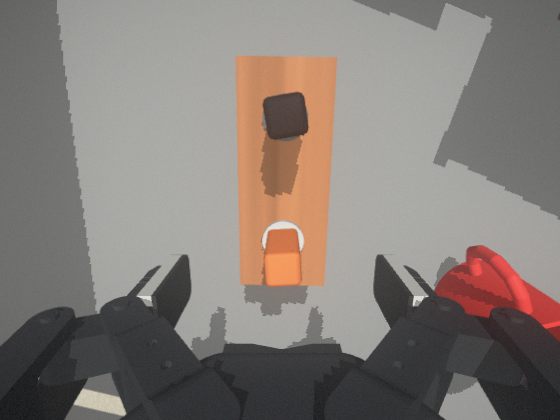

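The wrist view shows the handle between the open fingers, at (282,265). The tool is about 11 mm short along x, so I'll correct that and descend.

```bash
python3 -m handwheel '[[[-1.14,-0.06,0,0,0,0,1],[0,0,1.6,0,0,0,1],[0,0,1.6,0,0,0,1],[0,0,1.6,0,0,0,1],[0,0,0,0,0,0,1]]]'
python3 - <<'E'
from h import *
c,T,st=cap('wrist','w4'); print(st['clock'],st['ee_pos'],st['eef_rot'][:,2],st['force'])
print(s2t(np.array([.4833,-.333,.0773])-st['ee_pos'])*100)
E
```

```text
clock: 4.1
ee_pos: [0.4842, -0.3316, 0.0774]
eef_rot: [[-0.336, 0.942, -0.005], [0.942, 0.336, 0.004], [0.005, -0.003, -1.0]]
force: [0.4, 0.9, -0.2]
opening: 0.998
4.1 [ 0.48416071 -0.33162216  0.07735373] [-0.00488901  0.00400076 -0.99998005] [ 0.37904651  0.86832971 -0.15788176]
[-0.101 -0.127  0.005]
```

View pics/w4.png

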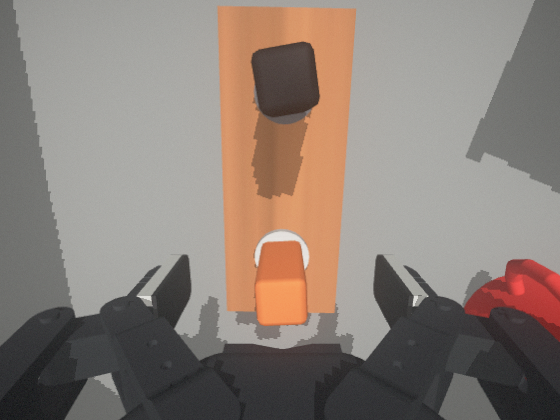

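```bash
python3 -m handwheel '[[[-0.1,-0.12,0,-0.0033,-0.0054,0,1],[0,0,0,0,0,0,0.6],[0,0,0,0,0,0,0],[0,0,0,0,0,0,0],[0,0,0,0,0,0,0]]]' 80;python3 -m handwheel '[[[0,0,0,0,0,0,0],[0,0,0,0,0,0,0],[0,0,0,0,0,0,0]]]'
python3 - <<'E'
from h import *
c,T,st=cap('wrist','w5'); print(st['clock'],st['ee_pos'],st['eef_rot'],st['force'],st['moment'],st['opening'])
E
```

```text
clock: 4.65
ee_pos: [0.4857, -0.3351, 0.0819]
eef_rot: [[-0.335, 0.942, 0.005], [0.942, 0.335, -0.004], [-0.006, 0.004, -1.0]]
force: [0.1, 0.2, -0.4]
opening: 0.33
clock: 4.95
ee_pos: [0.4857, -0.3352, 0.082]
eef_rot: [[-0.335, 0.942, 0.005], [0.942, 0.335, -0.005], [-0.006, 0.004, -1.0]]
force: [-0.3, 1.1, 4.5]
opening: 0.224
4.95 [ 0.4857257  -0.3351691   0.08198262] [[-0.33536641  0.94207205  0.00544241]
 [ 0.94206815  0.33539111 -0.00451723]
 [-0.0060809   0.00361219 -0.99997499]] [-0.30151666  1.07410393  4.46768286] [-0.01972937  0.19936021  0.01841064] 0.2235726857186543
```

View pics/w5.png

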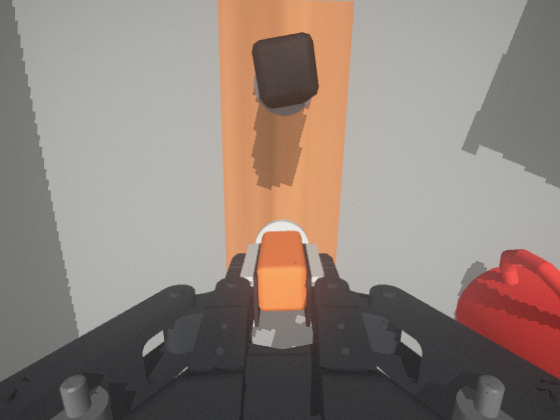

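The drift is gripped at 19 mm, but the pose settled a few mm off and slightly tilted. I'll open a little, correct it and regrip.

```bash
python3 -m handwheel '[[[0,0,0,0,0,0,0.5],[0,0,0,0,0,0,0.5],[0.28,0.15,0.42,0.0036,0.0056,0,0.5],[0,0,0,0,0,0,0.5],[0,0,0,0,0,0,0.5]]]' 80;python3 -m handwheel '[[[0,0,0,0,0,0,0.5],[0,0,0,0,0,0,0.5]]]'
python3 - <<'E'
from h import *
st=telemetry.observe(); print(st['clock'],st['ee_pos'],st['eef_rot'],st['force'],st['moment'],st['opening'])
E
```

```text
clock: 5.5
ee_pos: [0.4858, -0.3314, 0.0767]
eef_rot: [[-0.336, 0.942, -0.001], [0.942, 0.336, 0.001], [0.001, -0.001, -1.0]]
force: [0.2, -0.1, -0.3]
opening: 0.496
clock: 5.7
ee_pos: [0.486, -0.3318, 0.0773]
eef_rot: [[-0.335, 0.942, -0.0], [0.942, 0.335, 0.0], [0.0, -0.0, -1.0]]
force: [0.3, -1.5, -0.7]
opening: 0.495
5.7 [ 0.48603332 -0.33183069  0.07731373] [[-3.35374957e-01  9.42084695e-01 -2.55988791e-04]
 [ 9.42084723e-01  3.35374974e-01  2.72122642e-05]
 [ 1.11488492e-04 -2.32036817e-04 -9.99999967e-01]] [ 0.34215182 -1.46886883 -0.68605326] [ 0.03390899 -0.00034445 -0.00808707] 0.4954477199178778
```

```bash
python3 -m handwheel '[[[0,-0.2,0,0,0,0,0.4],[0,0,0,0,0,0,0.3],[0,0,0,0,0,0,0],[0,0,0,0,0,0,0],[0,0,0,0,0,0,0]]]' 90
python3 -m handwheel '[[[0,0,0,0,0,0,0],[0,0,0,0,0,0,0]]]'
python3 - <<'E'
from h import *
c,T,st=cap('wrist','w6'); print(st['clock'],st['ee_pos'],st['eef_rot'],st['force'],st['moment'],st['opening'])
E
```

```text
clock: 6.2
ee_pos: [0.4841, -0.3326, 0.0775]
eef_rot: [[-0.335, 0.942, -0.0], [0.942, 0.335, -0.0], [-0.0, -0.0, -1.0]]
force: [-0.5, -0.6, 2.4]
opening: 0.221
clock: 6.4
ee_pos: [0.4842, -0.3327, 0.0775]
eef_rot: [[-0.335, 0.942, -0.0], [0.942, 0.335, -0.0], [-0.0, -0.0, -1.0]]
force: [-0.9, -0.3, 3.0]
opening: 0.221
6.4 [ 0.484155   -0.33265093  0.07753002] [[-3.35335655e-01  9.42098700e-01 -1.93253024e-04]
 [ 9.42098705e-01  3.35335606e-01 -2.49958753e-04]
 [-1.70681196e-04 -2.65883506e-04 -9.99999950e-01]] [-0.92006518 -0.29290893  2.95386122] [-0.07966411  0.29114482 -0.00814892] 0.2214596635907466
```

View pics/w6.png

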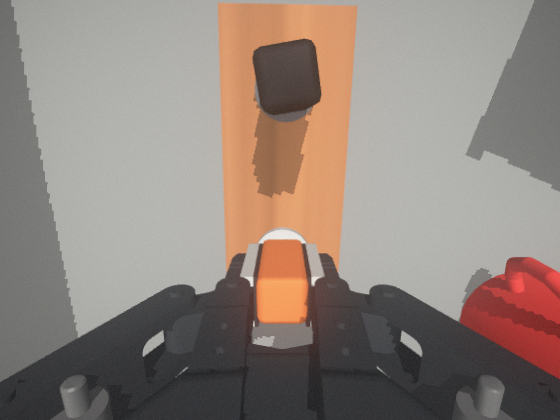

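```bash
python3 -m handwheel '[[[0,0,-2,0,0,0,0],[0,0,-4,0,0,0,0],[0,0,-4.5,0,0,0,0],[0,0,-3.5,0,0,0,0],[0,0,0,0,0,0,0]]]'
python3 - <<'E'
from h import *
c,T,st=cap('wrist','w7'); print(st['clock'],st['ee_pos'],st['eef_rot'][:,2],st['force'],st['moment'],st['opening'])
plan((.4808,-.0429,.22),92,6)
E
```

```text
clock: 6.95
ee_pos: [0.4867, -0.3343, 0.224]
eef_rot: [[-0.335, 0.942, 0.008], [0.942, 0.336, -0.006], [-0.008, 0.005, -1.0]]
force: [0.8, 0.4, -2.0]
opening: 0.225
6.95 [ 0.48672112 -0.33433374  0.2239534 ] [ 0.00764827 -0.00614425 -0.99995187] [ 0.81426641  0.37777907 -2.02771896] [-0.04484462  0.00725925 -0.02923578] 0.22539001562971137
[4.59, 1.55, -0.01] [0.0006, 0.0007, 0.0512]
[4.66, 1.31, -0.01] [0.0006, 0.0007, 0.0512]
[4.72, 1.07, -0.0] [0.0006, 0.0007, 0.0512]
[4.77, 0.83, -0.0] [0.0006, 0.0007, 0.0512]
[4.81, 0.58, 0.0] [0.0006, 0.0007, 0.0512]
[4.83, 0.34, 0.0] [0.0006, 0.0007, 0.0512]
```

View pics/w7.png

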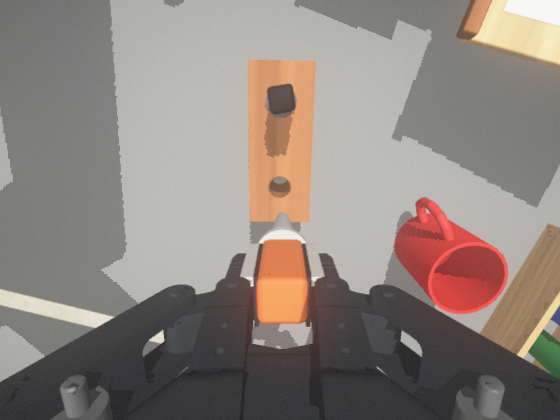

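The drift is held upright, with the empty block hole at (280,186). Next I carry it over to the tongue hole.

```bash
python3 -m handwheel '[[[4.59,1.55,0,0,0,0.0512,0],[4.66,1.31,0,0,0,0.0512,0],[4.72,1.07,0,0,0,0.0512,0],[4.77,0.83,0,0,0,0.0512,0],[4.81,0.58,0,0,0,0.0512,0]]]';python3 -m handwheel '[[[4.83,0.34,0,0,0,0.0512,0],[0,0,0,0,0,0,0],[0,0,0,0,0,0,0],[0,0,0,0,0,0,0]]]'
python3 - <<'E'
from h import *
c,T,st=cap('wrist','w8'); print(st['clock'],st['ee_pos'],st['eef_rot'],st['force'],st['moment'],st['opening'])
E
```

```text
clock: 7.5
ee_pos: [0.4786, -0.0882, 0.2147]
eef_rot: [[-0.083, 0.997, -0.004], [0.997, 0.083, 0.001], [0.002, -0.004, -1.0]]
force: [1.4, 0.1, -2.2]
opening: 0.226
clock: 7.9
ee_pos: [0.4788, -0.0426, 0.216]
eef_rot: [[-0.035, 0.999, -0.002], [0.999, 0.035, 0.0], [0.0, -0.002, -1.0]]
force: [-0.2, -0.3, -1.8]
opening: 0.222
7.9 [ 0.47877972 -0.04256753  0.21595017] [[-3.49997902e-02  9.99384355e-01 -2.43431423e-03]
 [ 9.99387306e-01  3.50000864e-02  7.91561925e-05]
 [ 1.64308669e-04 -2.43005229e-03 -9.99997034e-01]] [-0.22707793 -0.30282221 -1.79840102] [ 0.00209947 -0.01829294  0.00839789] 0.2219148342198656
```

View pics/w8.png

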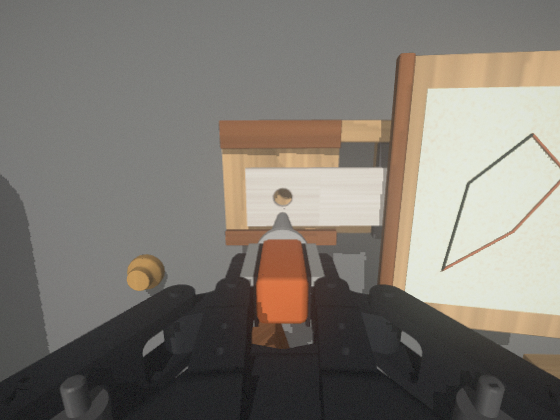

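Run:
```python
from h import *
im=cv2.imread('pics/w8.png')
cv2.imwrite('pics/w8z.png',cv2.resize(im[180:250,250:320],None,fx=8,fy=8,interpolation=cv2.INTER_CUBIC))
c,T,st=cap('wrist')
M=np.array(c['T_tool_cam'])
for p in ((0,0,.0693),(0,-.004,.0693),(0,.004,.0693),(.004,0,.0693),(0,0,.0073)): print(p,proj(c,M,p))
```

```text
(0, 0, 0.0693) [282.87527742 216.52527635]
(0, -0.004, 0.0693) [277.33104695 216.52593867]
(0, 0.004, 0.0693) [288.41948494 216.52454205]
(0.004, 0, 0.0693) [282.87941975 211.20312777]
(0, 0, 0.0073) [283.24439592 251.42960631]
```

View pics/w8z.png

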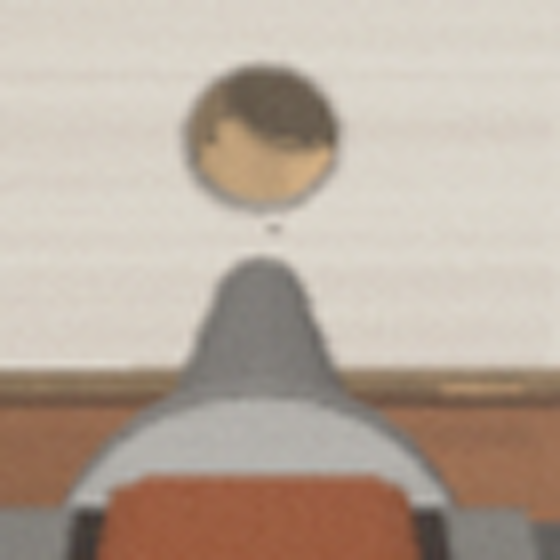

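The tip is on the tool axis within about 0.5 mm, with its far edge seen at row 211.8 against 211.2 predicted. The tongue hole is at (282.3,196.8).

Run:
```python
from h import *
c,T,st=cap('wrist'); print(st['ee_pos'],st['eef_rot'][:,2],st['clock'])
a=plane(c,282.25,196.8,T,.074); print(a)
tgt=np.array([.4808,-.0429,.175]); print(s2t(tgt-st['ee_pos'])*100)
```

```text
[ 0.47907122 -0.0431871   0.21651731] [-1.60860628e-03  9.17098981e-05 -9.99998702e-01] 8.0
[ 0.47858328 -0.04628441  0.074     ]
[0.023 0.179 4.152]
```

```bash
python3 -m handwheel '[[[0.02,0.18,2,-0.0016,0,0,0],[0,0,2.5,0,0,0,0],[0,0,1.5,0,0,0,0],[0,0,0,0,0,0,0],[0,0,0,0,0,0,0]]]'
python3 - <<'E'
from h import *
c,T,st=cap('wrist','w9'); print(st['clock'],st['ee_pos'],st['eef_rot'],st['force'],st['moment'],st['opening'])
cv2.imwrite('pics/w9z.png',cv2.resize(c['pixels'][170:250,240:330,::-1],None,fx=8,fy=8,interpolation=cv2.INTER_CUBIC))
E
```

```text
clock: 8.55
ee_pos: [0.4812, -0.0422, 0.1575]
eef_rot: [[-0.034, 0.999, 0.001], [0.999, 0.034, 0.0], [0.0, 0.001, -1.0]]
force: [0.7, 0.1, -1.8]
opening: 0.223
8.55 [ 0.48117143 -0.0421507   0.15754802] [[-3.40121556e-02  9.99421105e-01  7.92807942e-04]
 [ 9.99421396e-01  3.40119736e-02  2.41985017e-04]
 [ 2.14879970e-04  8.00579653e-04 -9.99999656e-01]] [ 0.70987301  0.08901982 -1.78324335] [0.0489395  0.01592758 0.02299738] 0.2227250855912669
```

View pics/w9z.png

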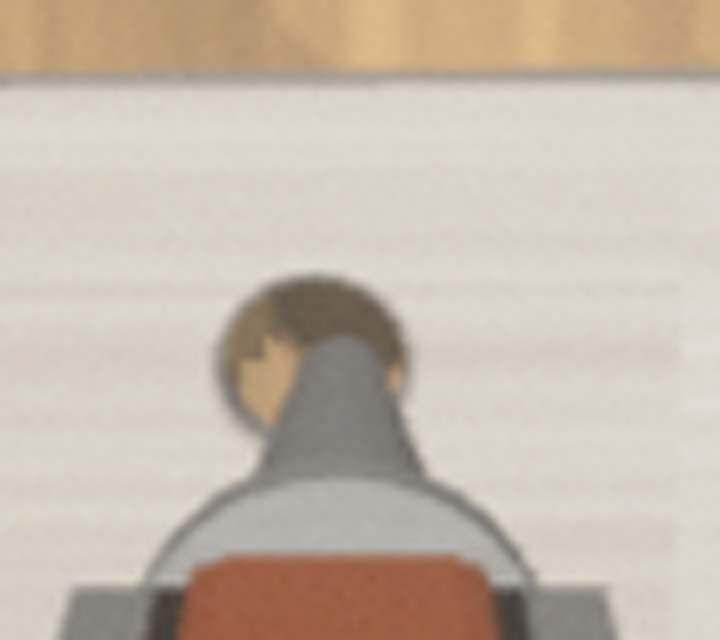

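Run:
```python
from h import *
c,T,st=cap('wrist'); print(st['ee_pos'],st['eef_rot'][:,2],st['clock'])
h=plane(c,278.5,215.9,T,.074); tipz=st['ee_pos'][2]-.0693
tip=plane(c,283.0,211.4,T,tipz)
tip=tip-.004*st['eef_rot'][:,0]
print('hole',h,'tip',tip)
lower=h+[.0048,.0051,0]; mid=(h+lower)/2
print('lower',lower,'mid',mid,'move tool cm',s2t(mid-tip)*100,'tip-tcp',tip-st['ee_pos'])
```

```text
[ 0.4817783  -0.04214234  0.1583522 ] [ 2.43157399e-03 -1.06723954e-04 -9.99997038e-01] 8.6
hole [ 0.47880306 -0.04643798  0.074     ] tip [ 0.48204102 -0.04229467  0.08905296]
lower [ 0.48360306 -0.04133798  0.074     ] mid [ 0.48120306 -0.04388798  0.074     ] move tool cm [-0.156 -0.094  1.505] tip-tcp [ 0.00026272 -0.00015233 -0.06929924]
```

```bash
python3 -m handwheel '[[[-0.12,-0.08,0,0.0015,0,0,0],[0,0,0.6,0,0,0,0],[0,0,0.6,0,0,0,0],[0,0,0,0,0,0,0],[0,0,0,0,0,0,0]]]'
python3 - <<'E'
from h import *
c,T,st=cap('wrist','w10'); print(st['clock'],st['ee_pos'],st['eef_rot'],st['force'],st['moment'],st['opening'])
cv2.imwrite('pics/w10z.png',cv2.resize(c['pixels'][170:250,240:330,::-1],None,fx=8,fy=8,interpolation=cv2.INTER_CUBIC))
E
```

```text
clock: 9.15
ee_pos: [0.4801, -0.0428, 0.1448]
eef_rot: [[-0.035, 0.999, -0.001], [0.999, 0.035, 0.0], [0.0, -0.001, -1.0]]
force: [0.1, 0.4, -1.4]
opening: 0.223
9.15 [ 0.48009494 -0.04283039  0.14484074] [[-3.48981681e-02  9.99390191e-01 -1.16753330e-03]
 [ 9.99390827e-01  3.48984970e-02  2.62580759e-04]
 [ 3.03165792e-04 -1.15765848e-03 -9.99999284e-01]] [ 0.10409197  0.389897   -1.4258793 ] [-0.0437234  -0.02952636  0.01844805] 0.22258888428824936
```

View pics/w10z.png

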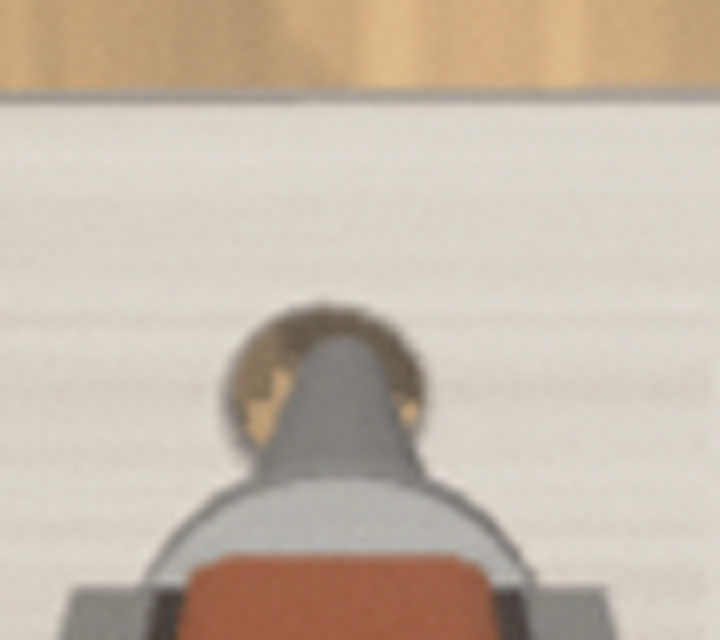

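Run:
```python
from h import *
c,T,st=cap('wrist'); print(st['ee_pos'],st['eef_rot'][:,2],st['clock'])
h=plane(c,280.1,220,T,.074); tipz=st['ee_pos'][2]-.0693
tip=plane(c,283.0,211.4,T,tipz)-.004*st['eef_rot'][:,0]
print('hole',h,'tip',tip)
mid=h+[.0024,.0026,0]
print('mid',mid,'move tool cm',s2t(mid-tip)*100,'tip-tcp',tip-st['ee_pos'])
```

```text
[ 0.48032599 -0.04283403  0.14514924] [-6.13655953e-04  2.13530947e-04 -9.99999789e-01] 9.2
hole [ 0.47837816 -0.04611753  0.074     ] tip [ 0.48037488 -0.0429633   0.0758483 ]
mid [ 0.48077816 -0.04351753  0.074     ] move tool cm [-0.057  0.038  0.185] tip-tcp [ 4.88907617e-05 -1.29266529e-04 -6.93009394e-02]
```

```bash
python3 -m handwheel '[[[-0.05,0.04,0.3,0,0,0,0],[0,0,0.3,0,0,0,0],[0,0,0.2,0,0,0,0],[0,0,0,0,0,0,0],[0,0,0,0,0,0,0]]]'
python3 -m handwheel '[[[0,0,0.15,0,0,0,0],[0,0,0.1,0,0,0,0],[0,0,0,0,0,0,0]]]'
python3 -m handwheel '[[[0,0,0.15,0,0,0,0],[0,0,0.1,0,0,0,0],[0,0,0,0,0,0,0]]]'
```

```text
clock: 9.75
ee_pos: [0.4808, -0.0434, 0.1372]
eef_rot: [[-0.035, 0.999, -0.001], [0.999, 0.035, 0.0], [0.0, -0.001, -1.0]]
force: [-0.9, 0.4, -1.9]
opening: 0.222
clock: 10.05
ee_pos: [0.4807, -0.0434, 0.1346]
eef_rot: [[-0.035, 0.999, -0.001], [0.999, 0.035, 0.0], [0.0, -0.001, -1.0]]
force: [-0.6, 1.2, -0.8]
opening: 0.221
clock: 10.35
ee_pos: [0.4807, -0.0434, 0.1321]
eef_rot: [[-0.035, 0.999, -0.001], [0.999, 0.035, 0.0], [0.0, -0.001, -1.0]]
force: [-0.4, 0.8, -2.0]
opening: 0.223
```

There is still no contact with the tip below 66 mm, so it has entered the foot's hole. I'll go deeper slowly.

```bash
python3 -m handwheel '[[[0,0,0.2,0,0,0,0],[0,0,0.1,0,0,0,0],[0,0,0,0,0,0,0]]]'
python3 -m handwheel '[[[0,0,0.2,0,0,0,0],[0,0,0.1,0,0,0,0],[0,0,0,0,0,0,0]]]'
```

```text
clock: 10.65
ee_pos: [0.4807, -0.0434, 0.129]
eef_rot: [[-0.035, 0.999, -0.001], [0.999, 0.035, 0.0], [0.0, -0.001, -1.0]]
force: [-0.4, -0.1, -2.0]
opening: 0.224
clock: 10.95
ee_pos: [0.4807, -0.0434, 0.126]
eef_rot: [[-0.035, 0.999, -0.001], [0.999, 0.035, 0.0], [0.0, -0.001, -1.0]]
force: [-0.1, 0.1, -2.0]
opening: 0.221
```

```bash
python3 -m handwheel '[[[0.08,0.09,0,0,0,0,0],[0,0,0,0,0,0,0]]]'
python3 -m handwheel '[[[0.08,0.09,0,0,0,0,0],[0,0,0,0,0,0,0]]]'
python3 -m handwheel '[[[0.07,0.08,0,0,0,0,0],[0,0,0,0,0,0,0],[0,0,0,0,0,0,0]]]'
```

```text
clock: 11.15
ee_pos: [0.4814, -0.0428, 0.1261]
eef_rot: [[-0.035, 0.999, -0.001], [0.999, 0.035, -0.0], [-0.0, -0.001, -1.0]]
force: [-1.3, -1.0, -1.9]
opening: 0.22
clock: 11.35
ee_pos: [0.4821, -0.0422, 0.1261]
eef_rot: [[-0.035, 0.999, -0.002], [0.999, 0.035, -0.001], [-0.001, -0.002, -1.0]]
force: [-3.9, -3.7, -1.1]
opening: 0.222
clock: 11.65
ee_pos: [0.4829, -0.0416, 0.1261]
eef_rot: [[-0.035, 0.999, -0.001], [0.999, 0.035, -0.001], [-0.001, -0.001, -1.0]]
force: [-3.0, -4.2, -0.6]
opening: 0.22
```

```bash
python3 -m handwheel '[[[0.02,0.02,0.2,0,0,0,0],[0,0,0.2,0,0,0,0],[0,0,0,0,0,0,0]]]'
python3 -m handwheel '[[[0,0,0.2,0,0,0,0],[0,0,0.2,0,0,0,0],[0,0,0,0,0,0,0]]]'
```

```text
clock: 11.95
ee_pos: [0.4836, -0.0415, 0.1226]
eef_rot: [[-0.035, 0.999, -0.0], [0.999, 0.035, -0.001], [-0.001, -0.0, -1.0]]
force: [-2.1, -4.3, 0.9]
opening: 0.22
clock: 12.25
ee_pos: [0.4836, -0.0413, 0.1185]
eef_rot: [[-0.035, 0.999, -0.0], [0.999, 0.035, -0.001], [-0.001, -0.0, -1.0]]
force: [-1.9, -3.9, 0.9]
opening: 0.218
```

```bash
python3 -m handwheel '[[[0,0,0.25,0,0,0,0],[0,0,0.25,0,0,0,0],[0,0,0,0,0,0,0]]]'
python3 -m handwheel '[[[0,0,0.25,0,0,0,0],[0,0,0.25,0,0,0,0],[0,0,0,0,0,0,0]]]'
python3 - <<'E'
from h import *
c,T,st=cap('wrist','w11'); print(st['clock'],st['ee_pos'],st['force'],st['moment'])
E
```

```text
clock: 12.55
ee_pos: [0.4836, -0.0412, 0.1134]
eef_rot: [[-0.035, 0.999, -0.0], [0.999, 0.035, -0.001], [-0.001, -0.0, -1.0]]
force: [-2.5, -4.9, 0.4]
opening: 0.221
clock: 12.85
ee_pos: [0.4836, -0.0411, 0.1084]
eef_rot: [[-0.035, 0.999, -0.0], [0.999, 0.035, -0.0], [-0.0, -0.0, -1.0]]
force: [-1.9, -3.1, 0.3]
opening: 0.221
12.85 [ 0.48363005 -0.04108971  0.10835263] [-1.94763007 -3.08373825  0.34349481] [-0.87511306  0.47877921  0.0256892 ]
```

View pics/w11.png

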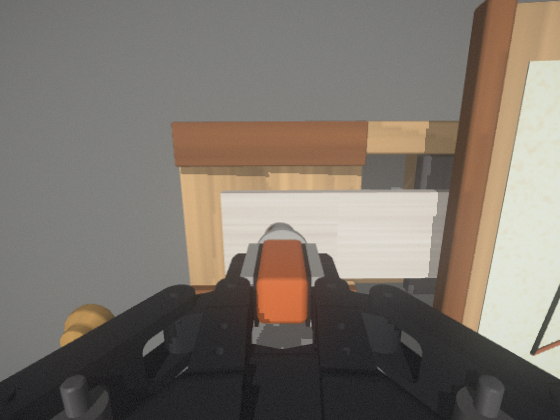

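```bash
python3 -m handwheel '[[[0,0,0.25,0,0,0,0],[0,0,0.25,0,0,0,0],[0,0,0,0,0,0,0]]]'
python3 -m handwheel '[[[0,0,0.2,0,0,0,0],[0,0,0.2,0,0,0,0],[0,0,0,0,0,0,0]]]'
python3 -m handwheel '[[[0,0,0.15,0,0,0,0],[0,0,0.15,0,0,0,0],[0,0,0,0,0,0,0]]]'
```

```text
clock: 13.2
ee_pos: [0.4836, -0.041, 0.1033]
eef_rot: [[-0.035, 0.999, -0.0], [0.999, 0.035, -0.0], [-0.0, -0.0, -1.0]]
force: [-2.8, -4.4, 0.0]
opening: 0.221
clock: 13.5
ee_pos: [0.4836, -0.0409, 0.0994]
eef_rot: [[-0.035, 0.999, -0.0], [0.999, 0.035, -0.0], [-0.0, -0.0, -1.0]]
force: [-2.8, -4.4, 0.4]
opening: 0.224
clock: 13.8
ee_pos: [0.4836, -0.0409, 0.0963]
eef_rot: [[-0.035, 0.999, -0.0], [0.999, 0.035, 0.0], [0.0, -0.0, -1.0]]
force: [-2.4, -4.5, 0.7]
opening: 0.221
```

```bash
python3 -m handwheel '[[[0,0,0.15,0,0,0,0],[0,0,0.15,0,0,0,0],[0,0,0,0,0,0,0]]]'
python3 -m handwheel '[[[0,0,0.15,0,0,0,0],[0,0,0,0,0,0,0]]]'
python3 -m handwheel '[[[0,0,0.15,0,0,0,0],[0,0,0,0,0,0,0]]]'
```

```text
clock: 14.1
ee_pos: [0.4836, -0.0408, 0.0933]
eef_rot: [[-0.035, 0.999, -0.0], [0.999, 0.035, 0.0], [0.0, -0.0, -1.0]]
force: [-3.2, -3.8, -0.1]
opening: 0.218
clock: 14.3
ee_pos: [0.4836, -0.0408, 0.0918]
eef_rot: [[-0.035, 0.999, -0.0], [0.999, 0.035, 0.0], [0.0, -0.0, -1.0]]
force: [-2.1, -3.3, 0.9]
opening: 0.224
clock: 14.5
ee_pos: [0.4836, -0.0408, 0.0904]
eef_rot: [[-0.035, 0.999, -0.0], [0.999, 0.035, 0.0], [0.0, -0.0, -1.0]]
force: [-2.8, -4.5, 0.3]
opening: 0.223
```

```bash
python3 -m handwheel '[[[0,0,0.15,0,0,0,0],[0,0,0,0,0,0,0]]]'
python3 -m handwheel '[[[0,0,0.15,0,0,0,0],[0,0,0,0,0,0,0]]]'
python3 -m handwheel '[[[0,0,0.15,0,0,0,0],[0,0,0,0,0,0,0]]]'
```

```text
clock: 14.7
ee_pos: [0.4837, -0.0408, 0.0889]
eef_rot: [[-0.035, 0.999, 0.0], [0.999, 0.035, 0.0], [0.0, 0.0, -1.0]]
force: [-1.9, -4.3, -0.3]
opening: 0.225
clock: 14.9
ee_pos: [0.4837, -0.0408, 0.0873]
eef_rot: [[-0.035, 0.999, 0.0], [0.999, 0.035, 0.0], [0.0, 0.0, -1.0]]
force: [-1.0, -3.8, 0.5]
opening: 0.223
clock: 15.1
ee_pos: [0.4837, -0.0408, 0.0857]
eef_rot: [[-0.035, 0.999, -0.0], [0.999, 0.035, 0.0], [0.0, 0.0, -1.0]]
force: [-1.2, -5.0, 0.4]
opening: 0.225
```

```bash
python3 -m handwheel '[[[0,0,0.15,0,0,0,0],[0,0,0,0,0,0,0]]]'
python3 -m handwheel '[[[0,0,0.15,0,0,0,0],[0,0,0,0,0,0,0]]]'
python3 -m handwheel '[[[0,0,0.1,0,0,0,0],[0,0,0,0,0,0,0],[0,0,0,0,0,0,0]]]'
```

```text
clock: 15.3
ee_pos: [0.4836, -0.0408, 0.0841]
eef_rot: [[-0.035, 0.999, -0.0], [0.999, 0.035, 0.0], [0.0, -0.0, -1.0]]
force: [-1.6, -4.2, 0.6]
opening: 0.22
clock: 15.5
ee_pos: [0.4836, -0.0408, 0.0826]
eef_rot: [[-0.035, 0.999, -0.0], [0.999, 0.035, 0.0], [0.0, -0.0, -1.0]]
force: [-0.5, -3.7, 0.2]
opening: 0.223
clock: 15.8
ee_pos: [0.4836, -0.0408, 0.0818]
eef_rot: [[-0.035, 0.999, -0.0], [0.999, 0.035, 0.0], [0.0, -0.0, -1.0]]
force: [-1.0, -4.0, 0.6]
opening: 0.223
```

```bash
python3 -m handwheel '[[[0,0,0.05,0,0,0,0],[0,0,0,0,0,0,0]]]'
python3 -m handwheel '[[[0,0,0.05,0,0,0,0],[0,0,0,0,0,0,0]]]'
python3 - <<'E'
from h import *
c,T,st=cap('wrist','w12'); print(st['clock'],st['ee_pos'],st['force'],st['moment'])
c,T,st=cap('scene')
cv2.imwrite('pics/s12z.png',cv2.resize(c['pixels'][150:250,180:320,::-1],None,fx=5,fy=5,interpolation=cv2.INTER_CUBIC))
E
```

```text
clock: 16.0
ee_pos: [0.4836, -0.0408, 0.0814]
eef_rot: [[-0.035, 0.999, -0.0], [0.999, 0.035, 0.0], [0.0, -0.0, -1.0]]
force: [-2.2, -3.4, 1.8]
opening: 0.222
clock: 16.2
ee_pos: [0.4836, -0.0409, 0.0812]
eef_rot: [[-0.035, 0.999, -0.0], [0.999, 0.035, 0.0], [0.0, -0.0, -1.0]]
force: [-4.6, -3.4, 6.2]
opening: 0.219
16.2 [ 0.48358989 -0.04085019  0.0811658 ] [-4.57535174 -3.36074635  6.23650421] [-0.64885191  0.66172006 -0.01611866]
```

View pics/w12.png

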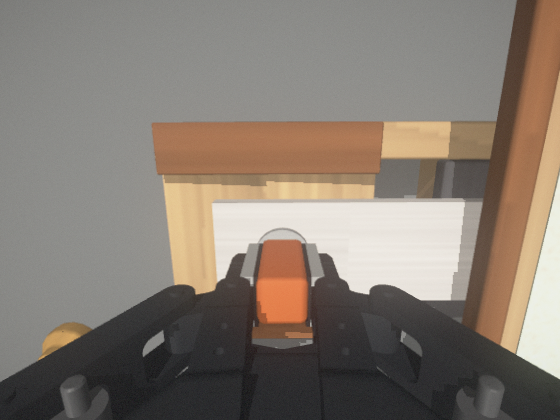

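View pics/s12z.png

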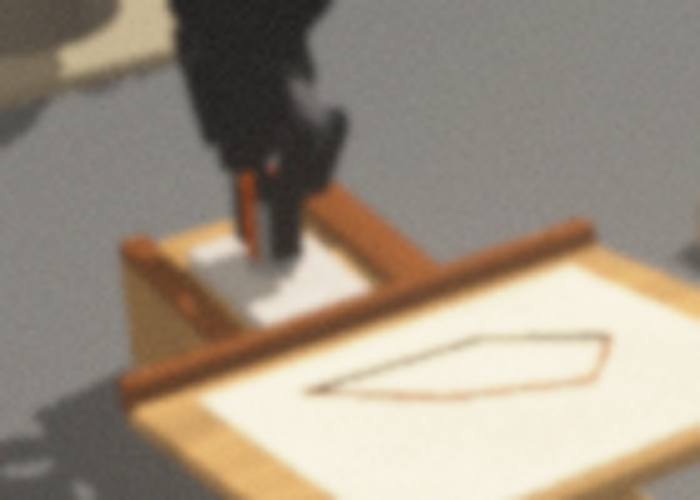

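Collar contact came at TCP z = 81.2 mm, where 81.3 mm was predicted, with about 8 N of upward force. The drift is home, and the wrist view shows the collar flush on the tongue around (283,235). Now I draw it straight out.

```bash
python3 -m handwheel '[[[0,0,0,0,0,0,0],[0,0,-0.3,0,0,0,0],[0,0,-0.8,0,0,0,0],[0,0,-1.2,0,0,0,0],[0,0,-1.2,0,0,0,0]]]'
python3 -m handwheel '[[[0,0,-1.5,0,0,0,0],[0,0,-1.5,0,0,0,0],[0,0,-2,0,0,0,0],[0,0,-3,0,0,0,0],[0,0,-2.5,0,0,0,0]]]'
python3 -m handwheel '[[[0,0,0,0,0,0,0],[0,0,0,0,0,0,0],[0,0,0,0,0,0,0]]]'
python3 - <<'E'
from h import *
c,T,st=cap('wrist','w13'); print(st['clock'],st['ee_pos'],st['eef_rot'][:,2],st['force'],st['moment'])
cv2.imwrite('pics/w13z.png',cv2.resize(c['pixels'][170:250,240:330,::-1],None,fx=8,fy=8,interpolation=cv2.INTER_CUBIC))
E
```

```text
clock: 16.8
ee_pos: [0.4834, -0.0402, 0.1168]
eef_rot: [[-0.035, 0.999, -0.001], [0.999, 0.035, 0.001], [0.001, -0.001, -1.0]]
force: [-0.7, 0.3, -1.7]
opening: 0.223
clock: 17.3
ee_pos: [0.4837, -0.0406, 0.2234]
eef_rot: [[-0.035, 0.999, 0.001], [0.999, 0.035, 0.0], [0.0, 0.001, -1.0]]
force: [-0.2, 0.3, -1.6]
opening: 0.225
clock: 17.6
ee_pos: [0.4829, -0.0406, 0.2197]
eef_rot: [[-0.035, 0.999, -0.002], [0.999, 0.035, 0.001], [0.001, -0.002, -1.0]]
force: [0.9, 0.7, -2.1]
opening: 0.22
17.6 [ 0.48288729 -0.04063859  0.21970259] [-2.01353648e-03  5.57984602e-04 -9.99997817e-01] [ 0.87101707  0.72970101 -2.05894028] [ 0.00540742 -0.07259036  0.0345634 ]
```

View pics/w13z.png

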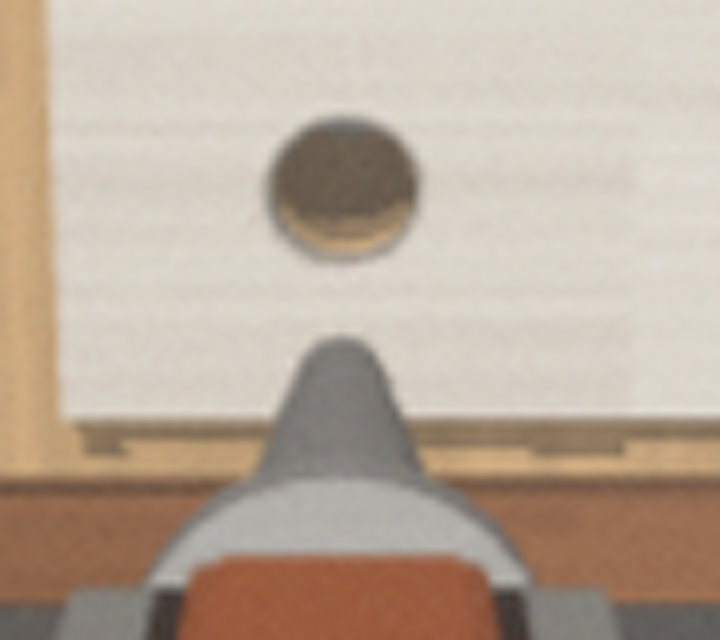

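The holes now line up: the ring of wood at the near side of the hole is what the oblique view accounts for. The drift goes back to the block next.

Run:
```python
from h import *
plan((.484,-.333,.22),109.6,7)
```

```text
[-4.18, -0.13, -0.01] [-0.0004, -0.0002, -0.0439]
[-4.17, -0.31, -0.01] [-0.0004, -0.0002, -0.0439]
[-4.15, -0.49, -0.01] [-0.0004, -0.0002, -0.0439]
[-4.12, -0.67, -0.01] [-0.0004, -0.0002, -0.0439]
[-4.09, -0.85, -0.01] [-0.0004, -0.0002, -0.0439]
[-4.05, -1.03, -0.01] [-0.0004, -0.0002, -0.0439]
[-4.0, -1.21, -0.01] [-0.0004, -0.0002, -0.0439]
```

```bash
python3 -m handwheel '[[[-4.18,-0.13,0,0,0,-0.0439,0],[-4.17,-0.31,0,0,0,-0.0439,0],[-4.15,-0.49,0,0,0,-0.0439,0],[-4.12,-0.67,0,0,0,-0.0439,0],[-4.09,-0.85,0,0,0,-0.0439,0]]]'
python3 -m handwheel '[[[-4.05,-1.03,0,0,0,-0.0439,0],[-4.0,-1.21,0,0,0,-0.0439,0],[0,0,0,0,0,0,0],[0,0,0,0,0,0,0],[0,0,0,0,0,0,0]]]'
python3 - <<'E'
from h import *
c,T,st=cap('wrist','w14'); print(st['clock'],st['ee_pos'],st['eef_rot'],st['force'],st['moment'])
print(s2t(np.array([.4840,-.333,.163])-st['ee_pos'])*100)
cv2.imwrite('pics/w14z.png',cv2.resize(c['pixels'][150:250,230:330,::-1],None,fx=6,fy=6,interpolation=cv2.INTER_CUBIC))
E
```

```text
clock: 18.15
ee_pos: [0.4837, -0.251, 0.2193]
eef_rot: [[-0.253, 0.967, -0.002], [0.967, 0.253, 0.002], [0.002, -0.002, -1.0]]
force: [1.0, 0.8, -1.6]
opening: 0.224
clock: 18.65
ee_pos: [0.4846, -0.3323, 0.2196]
eef_rot: [[-0.335, 0.942, -0.002], [0.942, 0.335, 0.002], [0.002, -0.001, -1.0]]
force: [-0.1, 0.6, -1.3]
opening: 0.226
18.65 [ 0.48464816 -0.3323181   0.21959874] [[-3.35467778e-01  9.42050123e-01 -1.71320559e-03]
 [ 9.42048866e-01  3.35470667e-01  1.83472341e-03]
 [ 2.30313164e-03 -9.98432796e-04 -9.99996849e-01]] [-0.07538478  0.60123706 -1.30593323] [0.05571832 0.01555094 0.03919083]
[-0.052 -0.08   5.66 ]
```

View pics/w14z.png

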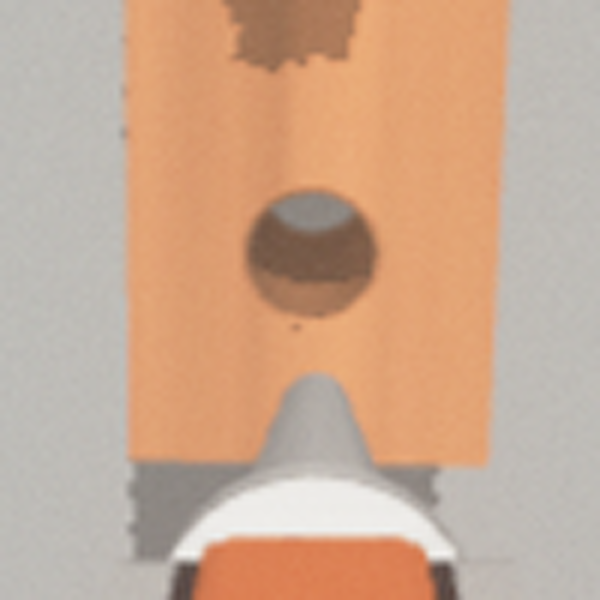

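Run:
```python
from h import *
c,T,st=cap('wrist'); print(st['ee_pos'],st['eef_rot'][:,2],st['clock'])
h=plane(c,281.5,191.8,T,.07); tip=plane(c,282.5,211.6,T,st['ee_pos'][2]-.0693)-.004*st['eef_rot'][:,0]
print(h,tip,s2t(h-tip)*100)
```

```text
[ 0.48490106 -0.33211202  0.22001502] [-0.00119774  0.00131233 -0.99999842] 18.7
[ 0.48321657 -0.33205943  0.07      ] [ 0.48421049 -0.33225824  0.15070847] [ 0.044 -0.083  8.071]
```

```bash
python3 -m handwheel '[[[-0.02,-0.08,2,-0.001,-0.001,0,0],[0,0,3,0,0,0,0],[0,0,2.5,0,0,0,0],[0,0,0,0,0,0,0],[0,0,0,0,0,0,0]]]'
python3 -m handwheel '[[[0,0,1,0,0,0,0],[0,0,1,0,0,0,0],[0,0,1,0,0,0,0]]]'
```

```text
clock: 19.25
ee_pos: [0.4844, -0.3329, 0.1461]
eef_rot: [[-0.336, 0.942, 0.0], [0.942, 0.336, 0.0], [-0.0, 0.0, -1.0]]
force: [-0.0, -0.3, -0.8]
opening: 0.221
clock: 19.55
ee_pos: [0.4848, -0.3341, 0.1158]
eef_rot: [[-0.336, 0.942, 0.002], [0.942, 0.336, -0.001], [-0.002, 0.002, -1.0]]
force: [0.1, 0.3, -2.1]
opening: 0.22
```

```bash
python3 -m handwheel '[[[0,0,1,0,0,0,0],[0,0,1,0,0,0,0],[0,0,0.5,0,0,0,0],[0,0,0,0,0,0,0]]]'
python3 -m handwheel '[[[0,0,0.5,0,0,0,0],[0,0,0.3,0,0,0,0],[0,0,0.2,0,0,0,0],[0,0,0,0,0,0,0],[0,0,0,0,0,0,0]]]'
```

```text
clock: 19.95
ee_pos: [0.4837, -0.3333, 0.0893]
eef_rot: [[-0.335, 0.942, -0.001], [0.942, 0.335, 0.001], [0.001, -0.0, -1.0]]
force: [-0.1, -0.2, -1.6]
opening: 0.226
clock: 20.45
ee_pos: [0.4845, -0.3339, 0.0809]
eef_rot: [[-0.335, 0.942, 0.001], [0.942, 0.335, -0.001], [-0.001, 0.001, -1.0]]
force: [0.2, -0.6, -1.1]
opening: 0.223
```

```bash
python3 -m handwheel '[[[0,0,0.2,0,0,0,0],[0,0,0.1,0,0,0,0],[0,0,0,0,0,0,0]]]'
python3 -m handwheel '[[[0,0,0.05,0,0,0,0],[0,0,0,0,0,0,0],[0,0,0,0,0,0,0]]]'
```

```text
clock: 20.75
ee_pos: [0.4844, -0.3339, 0.0777]
eef_rot: [[-0.335, 0.942, 0.001], [0.942, 0.335, -0.0], [-0.001, 0.001, -1.0]]
force: [-0.3, -1.0, -1.1]
opening: 0.221
clock: 21.05
ee_pos: [0.4845, -0.3339, 0.0775]
eef_rot: [[-0.335, 0.942, 0.001], [0.942, 0.335, -0.001], [-0.001, 0.001, -1.0]]
force: [-1.5, 1.2, 1.7]
opening: 0.219
```

The collar touched down on the block at 77.5 mm, the height it was lifted from. I'll release, rise and look.

```bash
python3 -m handwheel '[[[0,0,0,0,0,0,0.5],[0,0,0,0,0,0,1],[0,0,0,0,0,0,1],[0,0,0,0,0,0,1],[0,0,0,0,0,0,1]]]'
python3 -m handwheel '[[[0,0,-2,0,0,0,1],[0,0,-3,0,0,0,1],[0,0,-2.5,0,0,0,1],[0,0,0,0,0,0,1],[0,0,0,0,0,0,1]]]'
python3 - <<'E'
from h import *
c,T,st=cap('wrist','w15'); print(st['clock'],st['ee_pos'],st['eef_rot'],st['force'],st['moment'])
cv2.imwrite('pics/w15z.png',cv2.resize(c['pixels'][50:250,210:350,::-1],None,fx=3,fy=3,interpolation=cv2.INTER_CUBIC))
hsv=cv2.cvtColor(c['pixels'],cv2.COLOR_RGB2HSV)
m=((hsv[:,:,2]<115)&(hsv[:,:,1]<75)).astype(np.uint8); m[:, :240]=0; m[:,330:]=0; m[180:]=0
k,l,s,ce=cv2.connectedComponentsWithStats(m)
for i in range(1,k):
    if s[i,4]>30: print(s[i],ce[i],cv2.minAreaRect(np.argwhere(l==i)[:,::-1].astype(np.float32)))
E
```

```text
clock: 21.55
ee_pos: [0.4845, -0.3339, 0.0773]
eef_rot: [[-0.335, 0.942, 0.001], [0.942, 0.335, -0.001], [-0.001, 0.001, -1.0]]
force: [-0.3, -0.5, -0.7]
opening: 1.0
clock: 22.05
ee_pos: [0.4848, -0.3342, 0.153]
eef_rot: [[-0.335, 0.942, 0.002], [0.942, 0.335, -0.002], [-0.002, 0.002, -1.0]]
force: [-0.2, 0.1, -1.0]
opening: 1.002
22.05 [ 0.4847857  -0.33416419  0.15297158] [[-0.33546834  0.94204853  0.00235606]
 [ 0.94204868  0.33547239 -0.00159701]
 [-0.00229486  0.00168377 -0.99999595]] [-0.22383124  0.07804687 -1.04923898] [-0.0232251  -0.03334801 -0.02087974]
[ 266   72   38   47 1389] [284.11591073  93.7113031 ] ((284.6411437988281, 95.33529663085938), (45.55772399902344, 37.12110900878906), 85.60128784179688)
```

View pics/w15z.png

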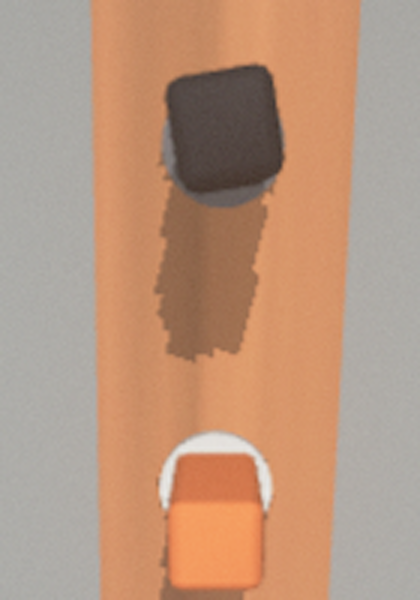

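The drift stands back in the block with its collar on the top. The bolt handle's top is centred near (284.7,93) and turned about 10.7° relative to the tool.

Run:
```python
from h import *
c,T,st=cap('wrist'); print(st['ee_pos'],st['clock'])
print(plane(c,284.7,93,T,.118))
q=[plane(c,210+a/3-.3,50+b/3-.3,T,.118) for a,b in ((168,88),(265,67),(282,172),(187,192))]
print(np.mean(q,0)); d=q[1]-q[0]; e=q[0]-q[3]; print(np.degrees(np.arctan2(d[1],d[0]))+90,np.degrees(np.arctan2(e[1],e[0])),np.linalg.norm(d),np.linalg.norm(e))
plan((.4585,-.2570,.15),120.3,3)
```

```text
[ 0.48413679 -0.3336107   0.15167087] 22.1
[ 0.45729434 -0.25688983  0.118     ]
[ 0.45741169 -0.25695172  0.118     ]
121.00746786701666 119.91514071090826 0.017597648048496797 0.018094484231437172
[2.68, 0.06, 0.03] [-0.0, -0.0003, -0.0623]
[2.67, 0.23, 0.03] [-0.0, -0.0003, -0.0623]
[2.65, 0.39, 0.03] [-0.0, -0.0003, -0.0623]
```

```bash
python3 -m handwheel '[[[2.68,0.06,0,0,0,-0.0623,1],[2.67,0.23,0,0,0,-0.0623,1],[2.65,0.39,0,0,0,-0.0623,1],[0,0,0,0,0,0,1],[0,0,0,0,0,0,1]]]'
python3 -m handwheel '[[[0,0,0,0,0,0,1],[0,0,0,0,0,0,1]]]'
python3 - <<'E'
from h import *
c,T,st=cap('wrist','w16'); print(st['clock'],st['ee_pos'],st['eef_rot'],st['force'])
print(s2t(np.array([.458,-.257,.0773])-st['ee_pos'])*100)
E
```

```text
clock: 22.65
ee_pos: [0.4586, -0.257, 0.1512]
eef_rot: [[-0.505, 0.863, -0.0], [0.863, 0.505, 0.0], [0.0, -0.0, -1.0]]
force: [-0.4, -1.1, -0.1]
opening: 1.001
clock: 22.85
ee_pos: [0.4591, -0.2582, 0.1519]
eef_rot: [[-0.504, 0.864, 0.001], [0.864, 0.504, -0.0], [-0.001, 0.0, -1.0]]
force: [0.0, -0.8, -0.6]
opening: 1.0
22.85 [ 0.45914305 -0.25818857  0.151918  ] [[-5.03638845e-01  8.63913987e-01  7.32801457e-04]
 [ 8.63913960e-01  5.03639217e-01 -4.57595872e-04]
 [-7.64391026e-04  4.02614352e-04 -9.99999627e-01]] [ 0.0173755  -0.75495672 -0.59973506]
[ 0.166 -0.042  7.462]
```

View pics/w16.png

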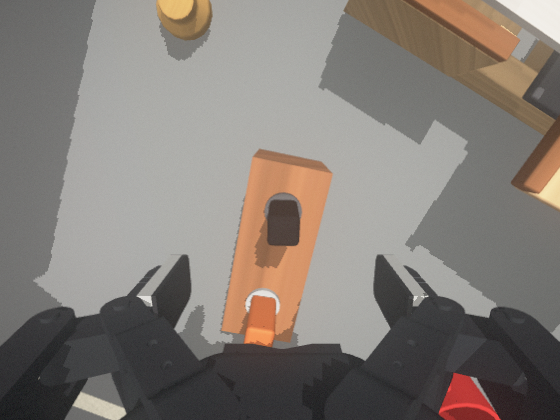

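The bolt handle is centred at (284,222), square to the jaws, with the drift clear at (261,320). I descend.

```bash
python3 -m handwheel '[[[0.14,-0.04,2,0,0,0,1],[0,0,2.5,0,0,0,1],[0,0,2,0,0,0,1],[0,0,0.9,0,0,0,1],[0,0,0,0,0,0,1]]]'
python3 -m handwheel '[[[0,0,0,0,0,0,1],[0,0,0,0,0,0,1],[0,0,0,0,0,0,1]]]'
python3 - <<'E'
from h import *
c,T,st=cap('wrist','w17'); print(st['clock'],st['ee_pos'],st['eef_rot'],st['force'])
print(s2t(np.array([.458,-.257,.0773])-st['ee_pos'])*100)
E
```

```text
clock: 23.4
ee_pos: [0.4571, -0.2562, 0.0767]
eef_rot: [[-0.504, 0.864, -0.001], [0.864, 0.504, 0.001], [0.002, -0.001, -1.0]]
force: [0.1, 0.5, -0.6]
opening: 1.002
clock: 23.7
ee_pos: [0.4589, -0.2571, 0.0795]
eef_rot: [[-0.505, 0.863, 0.003], [0.863, 0.505, -0.002], [-0.003, 0.002, -1.0]]
force: [-0.3, 0.7, -0.0]
opening: 1.003
23.7 [ 0.45890412 -0.25709607  0.07947797] [[-0.50464903  0.86332017  0.00276457]
 [ 0.86331981  0.50465431 -0.00171469]
 [-0.00287548  0.00152139 -0.99999471]] [-0.27531794  0.72185949 -0.01292427]
[ 0.054 -0.074  0.218]
```

View pics/w17.png

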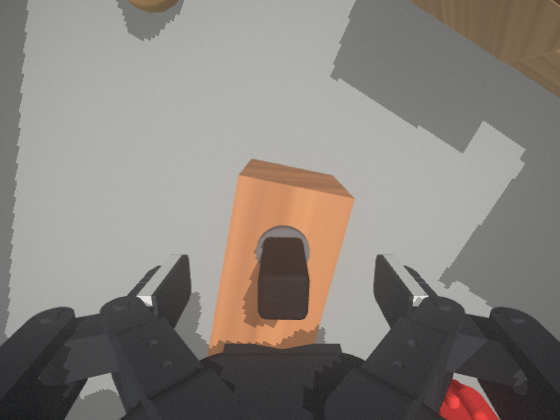

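```bash
python3 -m handwheel '[[[0,-0.05,0.1,0,0,0,1],[0,0,0,0,0,0,0.5],[0,0,0,0,0,0,0.35],[0,0,0,0,0,0,0.3]]]' 90
python3 -m handwheel '[[[0,0,0,0,0,0,0],[0,0,0,0,0,0,0],[0,0,0,0,0,0,0],[0,0,0,0,0,0,0]]]'
python3 - <<'E'
from h import *
c,T,st=cap('wrist','w18'); print(st['clock'],st['ee_pos'],st['eef_rot'],st['force'],st['moment'],st['opening'])
E
```

```text
clock: 24.15
ee_pos: [0.4577, -0.2568, 0.0772]
eef_rot: [[-0.505, 0.863, 0.001], [0.863, 0.505, -0.0], [-0.001, 0.001, -1.0]]
force: [-0.4, -0.7, 0.6]
opening: 0.512
clock: 24.55
ee_pos: [0.4578, -0.2569, 0.0774]
eef_rot: [[-0.505, 0.863, 0.001], [0.863, 0.505, -0.001], [-0.001, 0.001, -1.0]]
force: [0.1, -0.7, 1.9]
opening: 0.221
24.55 [ 0.45782888 -0.25687551  0.07735245] [[-5.04680329e-01  8.63305327e-01  1.29547831e-03]
 [ 8.63305379e-01  5.04681414e-01 -7.02052303e-04]
 [-1.25988932e-03  7.64081406e-04 -9.99998914e-01]] [ 0.06169426 -0.66923613  1.87483537] [ 0.06574852  0.06243206 -0.01315662] 0.22116702424234944
```

View pics/w18.png

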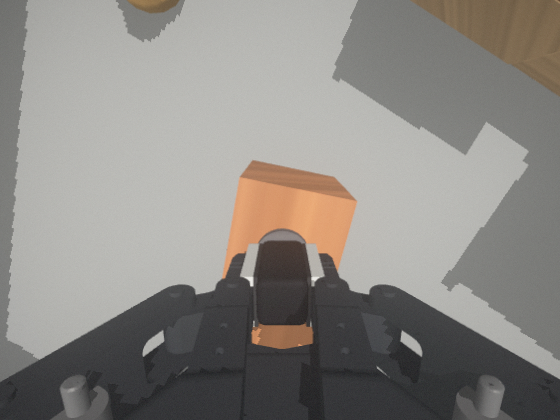

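The bolt is gripped at 19 mm opening, handle centred at (283,282). I lift it and carry it across.

```bash
python3 -m handwheel '[[[0,0,-2,0,0,0,0],[0,0,-4,0,0,0,0],[0,0,-4.5,0,0,0,0],[0,0,-2,0,0,0,0],[0,0,0,0,0,0,0]]]'
python3 - <<'E'
from h import *
st=telemetry.observe(); print(st['ee_pos'],st['force'])
plan((.4836,-.0408,.2),92,6)
E
```

```text
clock: 25.1
ee_pos: [0.4594, -0.258, 0.2063]
eef_rot: [[-0.505, 0.863, 0.007], [0.863, 0.505, -0.004], [-0.007, 0.004, -1.0]]
force: [0.4, -0.3, -1.6]
opening: 0.223
[ 0.45942939 -0.25801841  0.20634896] [ 0.36161037 -0.32443049 -1.63002995]
[2.92, 2.17, 0.09] [0.0009, 0.001, 0.0823]
[3.09, 1.93, 0.09] [0.0009, 0.001, 0.0823]
[3.24, 1.67, 0.1] [0.0009, 0.001, 0.0823]
[3.37, 1.39, 0.1] [0.0009, 0.001, 0.0823]
[3.47, 1.11, 0.1] [0.0009, 0.001, 0.0823]
[3.55, 0.82, 0.1] [0.0009, 0.001, 0.0823]
```

```bash
python3 -m handwheel '[[[2.92,2.17,0,0,0,0.0823,0],[3.09,1.93,0,0,0,0.0823,0],[3.24,1.67,0,0,0,0.0823,0],[3.37,1.39,0,0,0,0.0823,0],[3.47,1.11,0,0,0,0.0823,0]]]'
python3 -m handwheel '[[[3.55,0.82,0,0,0,0.0823,0],[0,0,0,0,0,0,0],[0,0,0,0,0,0,0],[0,0,0,0,0,0,0],[0,0,0,0,0,0,0]]]'
python3 - <<'E'
from h import *
c,T,st=cap('wrist','w19'); print(st['clock'],st['ee_pos'],st['eef_rot'],st['force'],st['moment'],st['opening'])
print(s2t(np.array([.4836,-.0408,.15])-st['ee_pos'])*100)
cv2.imwrite('pics/w19z.png',cv2.resize(c['pixels'][170:250,240:330,::-1],None,fx=8,fy=8,interpolation=cv2.INTER_CUBIC))
E
```

```text
clock: 25.6
ee_pos: [0.4765, -0.0741, 0.1998]
eef_rot: [[-0.113, 0.994, -0.002], [0.994, 0.113, 0.0], [0.001, -0.002, -1.0]]
force: [2.2, 0.1, -1.1]
opening: 0.223
clock: 26.1
ee_pos: [0.4813, -0.0404, 0.2014]
eef_rot: [[-0.034, 0.999, 0.0], [0.999, 0.034, -0.001], [-0.001, -0.0, -1.0]]
force: [0.3, 0.1, -0.9]
opening: 0.221
26.1 [ 0.48125739 -0.04043236  0.20144621] [[-3.43497701e-02  9.99409873e-01  1.59232440e-06]
 [ 9.99409704e-01  3.43497652e-02 -5.80562998e-04]
 [-5.80275087e-04 -1.83508210e-05 -9.99999831e-01]] [ 0.31484171  0.12713975 -0.91612449] [ 0.05433095 -0.0232824  -0.00046969] 0.2207627615502189
[-0.042  0.231  5.145]
```

View pics/w19z.png

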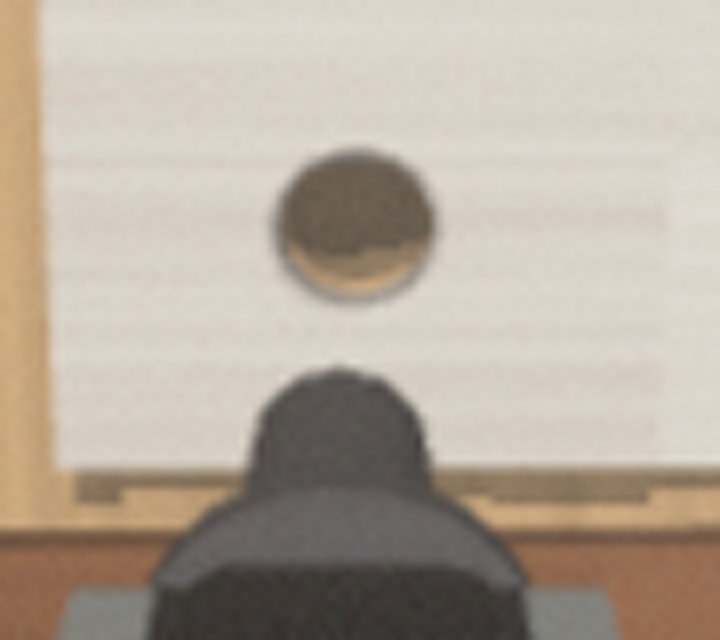

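Run:
```python
from h import *
c,T,st=cap('wrist'); print(st['ee_pos'],st['clock'])
M=np.array(c['T_tool_cam']); print(proj(c,M,(.005,0,.0573)))
h=plane(c,283.9,197.8,T,.074); tip=plane(c,282.2,215.5,T,st['ee_pos'][2]-.0573)-.005*st['eef_rot'][:,0]
print(h,tip,s2t(h-tip)*100, tip-st['ee_pos'])
```

```text
[ 0.48136772 -0.04045656  0.20167132] 26.15
[282.93420575 214.74310693]
[ 0.48253799 -0.04092115  0.074     ] [ 0.48090723 -0.04104098  0.14437405] [0.011 0.159 7.037] [-0.00046049 -0.00058442 -0.05729727]
```

```bash
python3 -m handwheel '[[[0.02,0.21,2,0,0,0,0],[0,0,2.5,0,0,0,0],[0,0,1.3,0,0,0,0],[0,0,0,0,0,0,0],[0,0,0,0,0,0,0]]]'
python3 -m handwheel '[[[0,0,0,0,0,0,0],[0,0,0,0,0,0,0]]]'
python3 - <<'E'
from h import *
c,T,st=cap('wrist','w20'); print(st['clock'],st['ee_pos'],st['eef_rot'][:,2],st['force'],st['moment'],st['opening'])
cv2.imwrite('pics/w20z.png',cv2.resize(c['pixels'][170:250,240:330,::-1],None,fx=8,fy=8,interpolation=cv2.INTER_CUBIC))
E
```

```text
clock: 26.7
ee_pos: [0.4838, -0.0395, 0.1446]
eef_rot: [[-0.035, 0.999, 0.001], [0.999, 0.035, -0.0], [-0.001, 0.001, -1.0]]
force: [-0.1, -0.2, -1.4]
opening: 0.223
clock: 26.9
ee_pos: [0.4846, -0.0394, 0.1455]
eef_rot: [[-0.035, 0.999, 0.003], [0.999, 0.035, -0.001], [-0.001, 0.003, -1.0]]
force: [0.2, 0.4, -0.3]
opening: 0.223
26.9 [ 0.48462551 -0.03941504  0.14546498] [ 3.14151212e-03 -9.15190704e-04 -9.99994647e-01] [ 0.21358629  0.41660322 -0.28824114] [-0.01352672  0.01431798 -0.03110026] 0.22317200199588386
```

View pics/w20z.png

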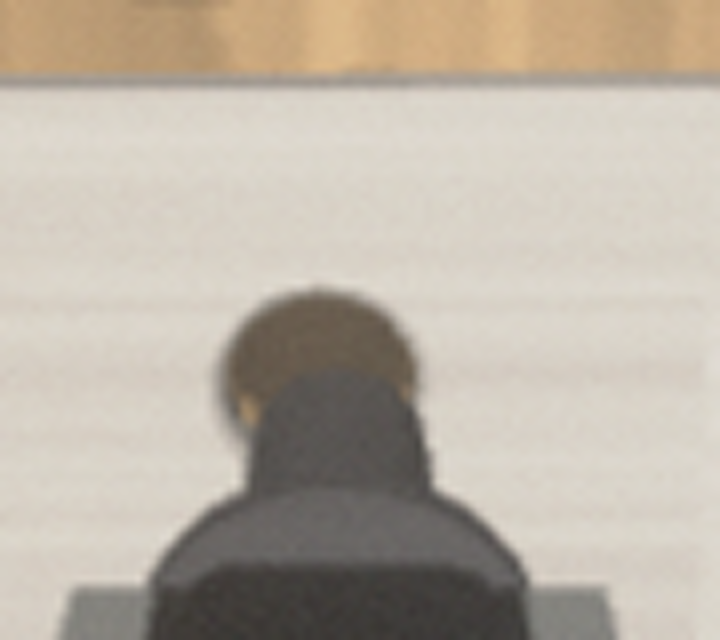

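Run:
```python
from h import *
c,T,st=cap('wrist'); print(st['ee_pos'],st['eef_rot'][:,2],st['clock'])
h=plane(c,279.5,217.75,T,.074); tip=plane(c,282.2,215.5,T,st['ee_pos'][2]-.0573)-.005*st['eef_rot'][:,0]
print(h,tip,s2t(h-tip)*100, tip-st['ee_pos'])
```

```text
[ 0.48452066 -0.03937874  0.14527841] [ 2.94385291e-03 -8.69475786e-04 -9.99995289e-01] 26.95
[ 0.48233485 -0.04107468  0.074     ] [ 0.48420968 -0.03998188  0.08798327] [-0.101 -0.195  1.398] [-0.00031098 -0.00060314 -0.05729514]
```

```bash
python3 -m handwheel '[[[-0.1,-0.13,0.3,0,0,0,0],[0,0,0.2,0,0,0,0],[0,0,0.2,0,0,0,0],[0,0,0,0,0,0,0],[0,0,0,0,0,0,0]]]'
python3 -m handwheel '[[[0,0,0.2,0,0,0,0],[0,0,0,0,0,0,0],[0,0,0,0,0,0,0]]]'
python3 - <<'E'
from h import *
c,T,st=cap('wrist','w21'); print(st['clock'],st['ee_pos'],st['eef_rot'][:,2],st['force'],st['moment'],st['opening'])
cv2.imwrite('pics/w21z.png',cv2.resize(c['pixels'][170:250,240:330,::-1],None,fx=8,fy=8,interpolation=cv2.INTER_CUBIC))
E
```

```text
clock: 27.5
ee_pos: [0.4824, -0.0402, 0.137]
eef_rot: [[-0.035, 0.999, 0.001], [0.999, 0.035, -0.0], [-0.0, 0.001, -1.0]]
force: [0.1, 0.5, -1.1]
opening: 0.22
clock: 27.8
ee_pos: [0.4825, -0.0403, 0.1351]
eef_rot: [[-0.035, 0.999, 0.001], [0.999, 0.035, -0.0], [-0.001, 0.001, -1.0]]
force: [-0.7, 0.1, -1.7]
opening: 0.222
27.8 [ 0.48246282 -0.0402612   0.13505355] [ 8.64076818e-04 -4.86890502e-04 -9.99999508e-01] [-0.68309692  0.12025274 -1.71247981] [-0.02651762  0.05228198  0.04508233] 0.2220146617471953
```

View pics/w21z.png

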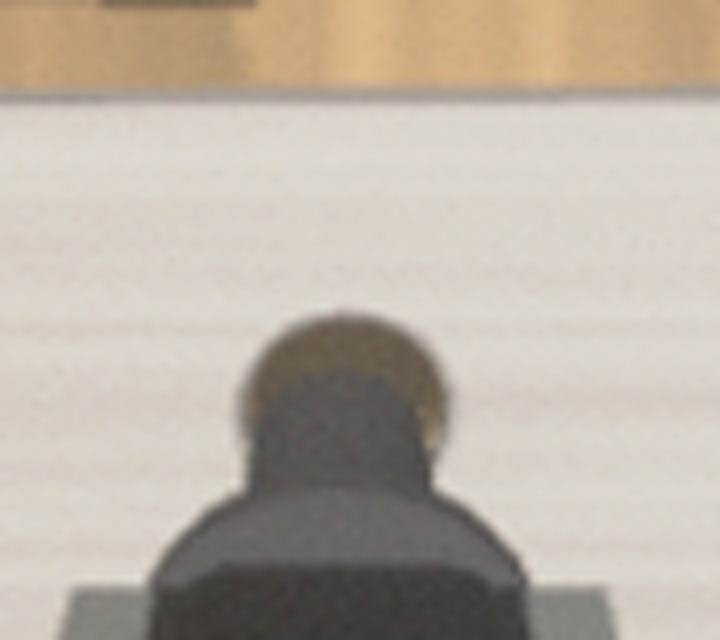

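```bash
python3 -m handwheel '[[[0,0.06,0.3,0,0,0,0],[0,0,0.4,0,0,0,0],[0,0,0.3,0,0,0,0],[0,0,0,0,0,0,0]]]'
python3 -m handwheel '[[[0,0,0.3,0,0,0,0],[0,0,0.2,0,0,0,0],[0,0,0,0,0,0,0]]]'
```

```text
clock: 28.25
ee_pos: [0.4826, -0.0402, 0.1243]
eef_rot: [[-0.035, 0.999, -0.0], [0.999, 0.035, -0.0], [-0.0, -0.0, -1.0]]
force: [0.2, -0.1, -0.5]
opening: 0.224
clock: 28.55
ee_pos: [0.4829, -0.0402, 0.1197]
eef_rot: [[-0.035, 0.999, 0.0], [0.999, 0.035, -0.0], [-0.0, 0.0, -1.0]]
force: [-1.3, 0.2, -0.5]
opening: 0.223
```

```bash
python3 -m handwheel '[[[0,0,0.2,0,0,0,0],[0,0,0.2,0,0,0,0],[0,0,0,0,0,0,0]]]'
python3 -m handwheel '[[[0,0,0.2,0,0,0,0],[0,0,0.2,0,0,0,0],[0,0,0,0,0,0,0]]]'
```

```text
clock: 28.85
ee_pos: [0.4829, -0.0402, 0.1157]
eef_rot: [[-0.035, 0.999, 0.001], [0.999, 0.035, -0.0], [-0.0, 0.0, -1.0]]
force: [-0.5, -0.2, -2.2]
opening: 0.221
clock: 29.15
ee_pos: [0.4829, -0.0402, 0.1117]
eef_rot: [[-0.035, 0.999, 0.0], [0.999, 0.035, -0.0], [-0.0, 0.0, -1.0]]
force: [-0.9, 0.4, -1.4]
opening: 0.225
```

Parallel shank is in both holes with no side force. Continuing down.

```bash
python3 -m handwheel '[[[0,0,0.3,0,0,0,0],[0,0,0.4,0,0,0,0],[0,0,0.3,0,0,0,0],[0,0,0,0,0,0,0]]]'
python3 -m handwheel '[[[0,0,0.3,0,0,0,0],[0,0,0.4,0,0,0,0],[0,0,0.3,0,0,0,0],[0,0,0,0,0,0,0]]]'
python3 -m handwheel '[[[0,0,0.3,0,0,0,0],[0,0,0.3,0,0,0,0],[0,0,0.2,0,0,0,0],[0,0,0,0,0,0,0]]]'
```

```text
clock: 29.55
ee_pos: [0.4826, -0.0402, 0.1014]
eef_rot: [[-0.035, 0.999, -0.0], [0.999, 0.035, -0.0], [-0.0, -0.0, -1.0]]
force: [-0.1, -0.7, -1.5]
opening: 0.223
clock: 29.95
ee_pos: [0.4827, -0.0402, 0.0914]
eef_rot: [[-0.035, 0.999, -0.0], [0.999, 0.035, -0.0], [-0.0, -0.0, -1.0]]
force: [-0.6, 0.1, -1.7]
opening: 0.225
clock: 30.35
ee_pos: [0.4829, -0.0402, 0.0837]
eef_rot: [[-0.035, 0.999, 0.0], [0.999, 0.035, -0.0], [-0.0, 0.0, -1.0]]
force: [-0.3, 0.3, -1.8]
opening: 0.221
```

```bash
python3 -m handwheel '[[[0,0,0.1,0,0,0,0],[0,0,0.05,0,0,0,0],[0,0,0,0,0,0,0]]]'
python3 -m handwheel '[[[0,0,0.07,0,0,0,0],[0,0,0,0,0,0,0]]]'
python3 -m handwheel '[[[0,0,0.05,0,0,0,0],[0,0,0,0,0,0,0]]]'
```

```text
clock: 30.65
ee_pos: [0.4832, -0.0403, 0.0826]
eef_rot: [[-0.035, 0.999, 0.001], [0.999, 0.035, -0.001], [-0.001, 0.001, -1.0]]
force: [-1.0, -0.4, -1.8]
opening: 0.221
clock: 30.85
ee_pos: [0.4831, -0.0403, 0.0819]
eef_rot: [[-0.035, 0.999, 0.001], [0.999, 0.035, -0.001], [-0.001, 0.001, -1.0]]
force: [-0.7, 0.2, -0.7]
opening: 0.222
clock: 31.05
ee_pos: [0.4832, -0.0403, 0.0815]
eef_rot: [[-0.035, 0.999, 0.001], [0.999, 0.035, -0.001], [-0.001, 0.001, -1.0]]
force: [-0.9, -0.5, -0.2]
opening: 0.222
```

```bash
python3 -m handwheel '[[[0,0,0.05,0,0,0,0],[0,0,0,0,0,0,0]]]'
python3 -m handwheel '[[[0,0,0.03,0,0,0,0],[0,0,0,0,0,0,0]]]'
```

```text
clock: 31.25
ee_pos: [0.4832, -0.0403, 0.0812]
eef_rot: [[-0.035, 0.999, 0.001], [0.999, 0.035, -0.001], [-0.001, 0.001, -1.0]]
force: [-1.6, 1.2, 3.7]
opening: 0.222
clock: 31.45
ee_pos: [0.4832, -0.0403, 0.0811]
eef_rot: [[-0.035, 0.999, 0.001], [0.999, 0.035, -0.001], [-0.001, 0.001, -1.0]]
force: [-5.1, -0.6, 6.6]
opening: 0.221
```

The bolt collar is seated at TCP z = 81.1 mm with about 8 N. I release and rise.

```bash
python3 -m handwheel '[[[0,0,-0.03,0,0,0,0],[0,0,0,0,0,0,0.4],[0,0,0,0,0,0,0.8],[0,0,0,0,0,0,1],[0,0,0,0,0,0,1]]]'
python3 -m handwheel '[[[0,0,-2,0,0,0,1],[0,0,-3,0,0,0,1],[0,0,-3.5,0,0,0,1],[0,0,-2,0,0,0,1],[0,0,0,0,0,0,1]]]'
python3 -m handwheel '[[[-3,0,0,0,0,0,1],[-3,0,0,0,0,0,1],[0,0,0,0,0,0,1],[0,0,0,0,0,0,1]]]'
python3 - <<'E'
from h import *
c,T,st=cap('wrist','w22'); print(st['clock'],st['ee_pos'],st['force'],st['opening'])
c,T,st=cap('scene'); cv2.imwrite('pics/s22z.png',cv2.resize(c['pixels'][150:350,80:420,::-1],None,fx=2.3,fy=2.3,interpolation=cv2.INTER_CUBIC))
c,T,st=cap('top','t22')
E
```

```text
clock: 31.95
ee_pos: [0.4831, -0.0403, 0.0808]
eef_rot: [[-0.035, 0.999, 0.001], [0.999, 0.035, -0.0], [-0.001, 0.001, -1.0]]
force: [0.1, 0.3, 0.7]
opening: 0.887
clock: 32.45
ee_pos: [0.4853, -0.0406, 0.1899]
eef_rot: [[-0.035, 0.999, 0.008], [0.999, 0.035, -0.002], [-0.002, 0.007, -1.0]]
force: [0.3, -0.2, -0.6]
opening: 1.002
clock: 32.85
ee_pos: [0.4846, -0.1004, 0.1848]
eef_rot: [[-0.034, 0.999, -0.001], [0.999, 0.034, 0.0], [0.0, -0.001, -1.0]]
force: [0.4, 0.5, 0.9]
opening: 0.997
32.85 [ 0.48457355 -0.10036449  0.18478704] [0.40385468 0.52641574 0.89035767] 0.9967733543458324
```

View pics/w22.png

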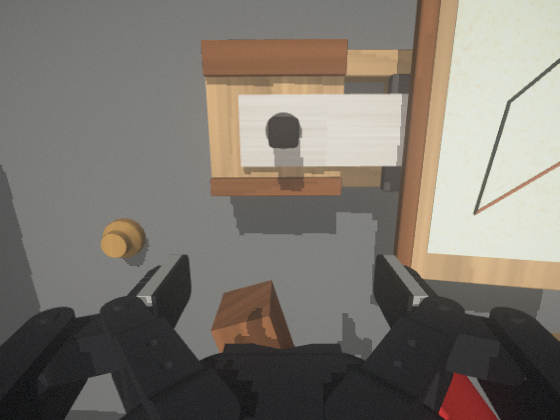

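View pics/s22z.png

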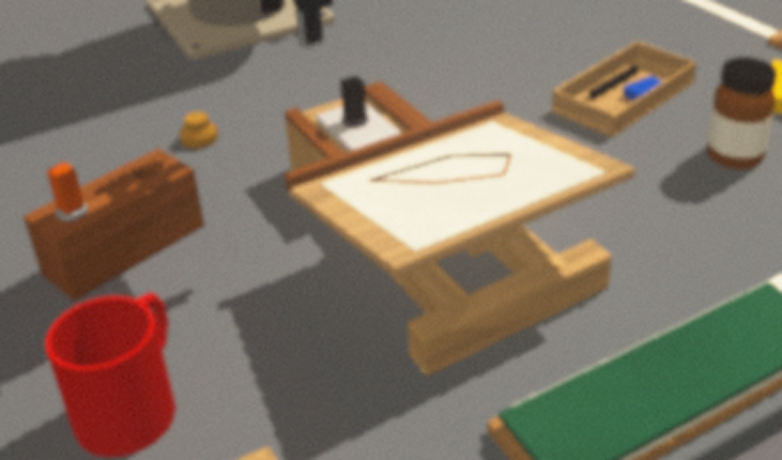

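View pics/t22.png

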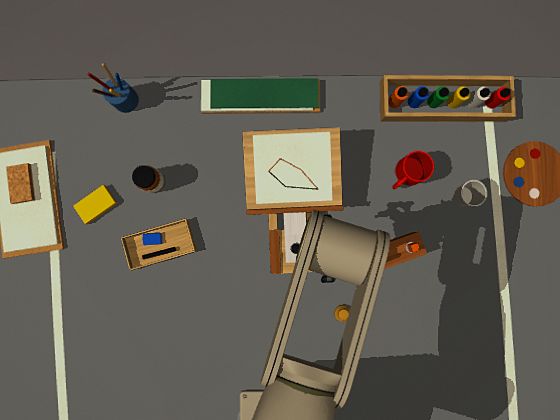

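The wrist view shows the bolt's black handle upright over the tongue hole at (284,131). The scene view shows it upright with its top at about (233,185) and the drift standing in the block. The top view shows the mug at (413,168) and the jar at (147,178), as they were at the start. One height check on the bolt before handing in.

Run:
```python
from h import *
c,T,st=cap('wrist'); cv2.imwrite('pics/w23z.png',cv2.resize(c['pixels'][100:165,250:320,::-1],None,fx=9,fy=9,interpolation=cv2.INTER_CUBIC))
cs,Ts,_=cap('scene'); cv2.imwrite('pics/s23z.png',cv2.resize(cs['pixels'][170:225,205:265,::-1],None,fx=10,fy=10,interpolation=cv2.INTER_CUBIC))
print(st['ee_pos'],proj(c,T,(.4832,-.0403,.122)),proj(c,T,(.4832,-.0403,.100)),proj(cs,Ts,(.4832,-.0403,.122)),proj(cs,Ts,(.4832,-.0403,.13)))
```

```text
[ 0.48489488 -0.09941743  0.18535137] [283.60069485 132.60213057] [283.4301058  131.54434686] [232.59076288 184.61879043] [232.36521719 181.61631283]
```

View pics/w23z.png

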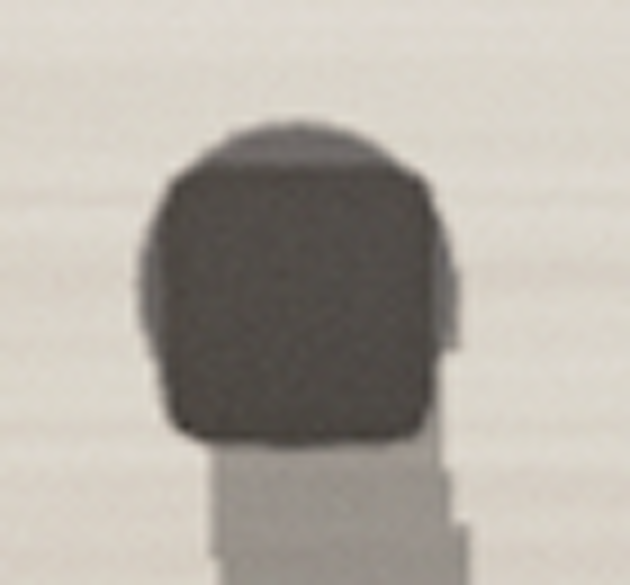

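View pics/s23z.png

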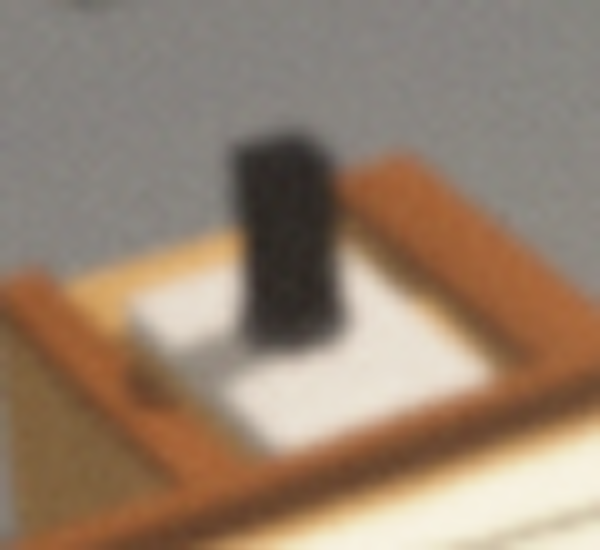

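The bolt's handle top is seen at (233.3,184.8) in the scene view against (232.6,184.6) predicted for a seated bolt. The wrist view shows its collar flat and centred on the tongue.

Run:
```python
from rig import order
print(order.finish_job())
```

```text
the job is handed in; nothing more can be done
None
```

The job is done and handed in at about 33 s. The bolt is fully home in the lined-up hole, and the drift is back in its own hole in the block.

**What I did**
- **Finding the hole:** the crescent showed the foot's hole about 5 mm off in +x and +y. I felt the tip in through the overlap with no contact.
- **Lining up:** I eased the tongue over with the drift, with side forces of about 3–5 N per axis. The drift's collar seated at about 8 N, at the tool height predicted for it.
- **Finishing:** I drew the drift straight out and stood it back in the block. Then I put the bolt in; it met no resistance until its collar seated, again at about 8 N.

**Last checks**
- **Bolt:** upright with its collar flat on the tongue. Its handle top was within about 1 px of where a seated bolt should be in the scene view.
- **Drift:** standing in the block with its collar on the top.
- **Mug and glue jar:** within about 1 px of their starting places in the top view.
- **Gripper:** open, clear and touching nothing.

**Problems and disagreements**
- The first grasp of the drift settled 3–5 mm off and slightly tilted, so I opened and regripped before lifting.
- Camera and contact estimates of the holes differed by up to about 1 mm, within the stated calibration, and the arm wobbled about 1 mm after quick moves.
- As the bolt seated I read about 5 N sideways for a moment. It was gone once I opened the gripper.

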